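# Take the spent filter out of the food-waste caddy

## Task

The food-waste caddy's charcoal filter is spent. Press the vent cover's orange snap tab in and keep it pressed until the cover is lifted clear of the caddy, and lay the cover outside up on the floor of the black tray; then pull the filter cartridge out of its bay and set it down, underside down, beside the cover on the same tray. Drop nothing and leave the mug, timer, beaker and squeezer where they are.

Things in the scene. Friction and masses are not known exactly. Their poses are not given: they have to be found in the camera images.
- caddy: Sage-green food-waste bin, fixed, with a thick lid sloping down to the robot; lid 184 (x) x 212 (y), 104 to 227 mm high. Origin: centre of underside; x from low front to high back, y left, z up. Lid face slopes 0.58 rad: upslope = (0.836, 0, 0.548), out of the face = (-0.548, 0, 0.836) in its axes. Face clear 60 mm round the cover.
- cover_seat (a point): Centre of the filter bay's mouth, in the plane of the lid face; the cover's origin lies here when it is on. Mouth 80 mm along the slope, 72 across; bay 34 mm deep, square to the face. Axes as the caddy's, not the slope's.
- vent_cover: Dark grey cover, 88 x 86 x 3.5 mm plate. Origin: middle of its underside, on the lid face. x upslope (away from the tab), y left, z out. Two lugs at the upper edge reach 4 mm under the lid's 5 mm thick edge, 2 mm play. To remove: tab in, slowly swing the lower edge out about the upper edge by 0.2 to 0.28 rad, then draw it in its own plane away from the lugs. It reaches 11 mm below the origin plane, 17 above.
- grip_rib (a point): Middle of the upslope side of the cover's fixed grip rib (34 mm long across the slope, 7 thick, 3.5 to 17 mm above the face): 15 mm upslope of the cover's origin, 10.5 mm above the face. A fingertip behind it stands over the plate, so it must stay over 4 mm off the lid face; 30 mm of plate is free there.
- tab_lip (a point): Middle of the downslope side of the orange snap tab's upright finger lip (26 mm long across the slope, 4 thick, 1 to 14 mm above the face): 41 mm downslope of the cover's origin, 8.5 mm above the face, when out. Rib and lip measure 56 mm over their outsides, 49 mm with the tab fully in.
- snap_tab (a joint): Travel of the sprung snap tab, m: 0 = out, barb 3.5 mm under the lid's lower edge; 0.007 = fully in, upslope towards the rib. The barb is clear from about 0.005. It starts to move at 3.6 N and is fully in at 12 N; it springs back when released.
- filter_cartridge: Off-white filter cartridge loose in the bay under the cover, 74 x 66 x 13 mm plus a straight pull rib on top, 50 to 105 g. Origin: centre of its underside; x upslope, y left, z out of the bay as it lies; 3 mm play all round.
- cartridge_handle (a point): Middle of the cartridge's pull rib: 10 mm thick (along its x), 34 long (along its y), 13 to 29 mm above the cartridge's underside; this point at 21 mm. In the bay the rib's top is 5 mm below the lid face; 32 mm free downslope of the rib and 38 upslope for the fingers.
- parts_tray: Black plastic tray, loose, 300 (its x) x 208 (its y) x 16 mm, floor 4 mm thick, rim 5 mm thick. Origin: centre of its underside; z up.
- red_mug: the dark red mug with a cream rim, 84 x 119 x 95 mm; bystander, to be left alone. Origin: on its underside.
- kitchen_timer: the round cream wind-up kitchen timer, 60 mm across, 41 mm high; bystander, to be left alone. Origin: on its underside.
- green_beaker: the green plastic beaker standing mouth down, 84 mm across, 130 mm high; bystander, to be left alone. Origin: on its underside.
- orange_squeezer: the small orange citrus squeezer, 66 mm across, 45 mm high; bystander, to be left alone. Origin: on its underside.

How it is judged:
On the way, in this order (a step that is already met when the one before it is completed fails the run):
1. the snap tab is pressed in while the cover is still on (value of joint snap_tab above 0.005 m and distance between vent_cover and cover_seat below 0.02 m), for 0.1 s.
2. the cover is lifted off the caddy (distance between vent_cover and cover_seat above 0.06 m), for 0.1 s.
3. the cover lies outside up on the tray, let go, with the cartridge still in its bay (x of vent_cover in the frame of parts_tray between -0.115 and 0.115 m and y of vent_cover in the frame of parts_tray between -0.075 and 0.075 m and z of vent_cover in the frame of parts_tray below 0.03 m and angle between vent_cover's own z axis and vertical below 0.25 rad and contact force between vent_cover and the fingers below 0.05 N and linear speed of vent_cover below 0.02 m/s and distance between filter_cartridge and cover_seat below 0.05 m), for 0.2 s.
At the end, for the whole second after the job is handed in: Cover and cartridge both lie on the tray floor, outside up within 0.25 rad, let go and at rest: cover origin within 115 mm (tray x) and 75 mm (tray y) of the tray centre and under 30 mm above the tray's underside, cartridge origin within 120 and 80 mm and under 18 mm (x of vent_cover in the frame of parts_tray between -0.115 and 0.115 m and y of vent_cover in the frame of parts_tray between -0.075 and 0.075 m and z of vent_cover in the frame of parts_tray below 0.03 m and angle between each of vent_cover, filter_cartridge's own z axis and vertical below 0.25 rad and contact force between each of vent_cover, filter_cartridge and the fingers below 0.05 N and linear speed of each of vent_cover, filter_cartridge below 0.02 m/s and x of filter_cartridge in the frame of parts_tray between -0.12 and 0.12 m and y of filter_cartridge in the frame of parts_tray between -0.08 and 0.08 m and z of filter_cartridge in the frame of parts_tray below 0.018 m); the robot touches nothing.
It fails at once if the snap tab is out while the cover is part way off (value of joint snap_tab below 0.002 m and distance between vent_cover and cover_seat between 0.012 and 0.04 m).
It fails at once if the cover or the cartridge is let go in the air, more than about 70 mm above the tray floor ((contact force between vent_cover and the fingers below 0.02 N and contact force between vent_cover and caddy below 0.02 N and distance between vent_cover and cover_seat above 0.07 m and height (world z) of vent_cover above 0.085 m) or (contact force between filter_cartridge and the fingers below 0.02 N and contact force between filter_cartridge and caddy below 0.02 N and distance between filter_cartridge and cover_seat above 0.07 m and height (world z) of filter_cartridge above 0.085 m)).
It fails at once if the mug, timer, beaker or squeezer is moved by more than 30 mm (distance of any of red_mug, kitchen_timer, green_beaker, orange_squeezer from where it was at the start of the episode above 0.03 m).
It also fails if it takes over 64 s, if anything falls off the work surface, if the arm or the gripper's body presses on something with over 40 N, if the wrist force passes 120 N, or if a joint passes its speed limit or range.

## Robot

A 7-joint arm with a two-finger parallel gripper is mounted at the origin on a cart in front of the work surface, level with it; the furniture and walls round the work are solid. World frame = base frame: x ahead of the robot, y to its left, z up, the work surface at z = 0. Lengths are in m, angles in rad, forces in N, time in s.
With the tool pointing down it reaches from about 0.4 to 0.875 m from the base axis. Payload 6.5 kg.
Tool frame: the origin (TCP) lies on the front face of the gripper's body, between the roots of the fingers; the fingertips stand robot.tcp_to_tips ahead of it and the grasp point (between the pads) lies 45 mm ahead of it (robot.tcp_to_tips is the distance from the TCP to the fingertips, in m); y points along the fingers, z is the direction in which the jaws open and shut, and the axes are right-handed (so a half turn about y gives the same grasp; the last joint's range is limited). The gripper opens to 88 mm and grips with 3 to 60 N. Pads are 18 mm wide; open, the fingers measure 123 mm over their backs; the gripper's body (75 mm by 187 mm) begins 45 mm behind the grasp point.
Start: joints at [1.143, 0.536, -0.004, 1.538, 0.003, 1.067, -0.071], TCP at [0.23, -0.608, 0.303] pointing down, gripper open.
Joint ranges: [-2.7, 2.7], [-0.37, 2.16], [-1.27, 1.26], [0.24, 2.4], [-1.31, 4.45], [0.19, 1.91], [-2.76, 2.76]. Speed limits (rad/s): [2.39, 2.39, 3.14, 3.14, 3.14, 3.14, 3.14].

## Interface

Orientations are given as a rotation vector (axis times angle).
In Python, from rig import robot gives the robot as it stands. The module is installed in compiled form; this text tells all that it offers.
- The arm moves only by the tool play_rows, never from a script. Its argument "deltas" is a list that holds one entry, the list of rows, each a list of 5 numbers: the shift along the tool's x, y, z in units of 40 mm (1.0 is 40 mm), then the turn about the tool's y in units of 8 degrees (1.0 is 8 degrees), then the finger opening in mm, from 0 to 88.1. In form: [[[x, y, z, roll, jaw], ...]]. A call has 1 to 8 rows; each row shifts and turns the commanded pose from where the row before left it, along the tool's axes as they then stand; what a row does not reach is not made up. A row lasts 1/8 s, in which the tool goes at most 62.5 mm and 10.7 degrees, less where a joint would pass 70% of its speed; a pose out of reach is approached as far as the arm can. A call is refused whole if a number of a shift passes 1 or a number of a turn 1, either way. A call with a gripper value outside its range is refused whole. The fingers move at their own pace and stop on an object; "force" is the grip in N (left out, the last holds). Time passes only in rows, so rows that do not move let the fingers close. It gives the time, the measured TCP pose, the force and the opening at its end, in the units of the state.
- robot.get_state(): the state, without advancing time (a new reading comes with each control period).
- robot.grab_frame(name): name is "side" or "top"; returns the picture (480x640x3 uint8, red, green, blue); there is no depth.
- robot.calibration(name): a dict with "K" (3x3 intrinsics, pixels), "k1" (the pictures are not rectified: a ray, as slopes to the right and down, at radius r is drawn at 1 + k1 r^2 times it, then the intrinsics apply), "pose" (4x4, takes a point from camera to world coordinates). Camera axes: x right, y up, looking along -z (the intrinsics and any distortion apply to the point x, -y, -z); pixel columns grow to the right and rows downward; lengths in m; the calibration is good to about 2 mm. A picture is of the moment at which its call begins. calibration takes no time and is no camera call.
- robot.finish_job(): hands the job in, once; it reports no verdict.
The state is a dict: "time": time; "joint_positions": joint angles; "qd": joint speeds; "joint_efforts": joint torques, N m; "tcp_pos": TCP position; "tcp_rot": TCP orientation; "force": force on the tool from outside, world axes, zero at the start; "wrist_torque": the same for the moment, N m; "grip_width": opening from 0.0 (shut) to 1.0 (fully open).
Only numpy, scipy, OpenCV 4.12 (cv2) and the standard library are available. Lean on these libraries where they do the work, as an engineer would, in place of code of your own. Each camera call takes 0.05 s, during which the arm holds its last target.

## Working session

There is one attempt and no reset: what is moved stays moved. The work goes in short steps, Python scripts to look and compute and a tool call to move; the robot and the scene stay as the last step left them, time stands still between calls to the robot, and variables do not carry over. Pictures are saved under pics/ and viewed, and the job is handed in when it is done.

Besides the shell and the picture viewer there is one more tool, called after "Call:" in YAML: its name, and indented under it one key for each argument. play_rows: Moves the arm, as the interface text tells. Its arguments: {"type":"object","properties":{"deltas":{"type":"array"},"force":{"type":"number"}},"required":["deltas"]}

```bash
mkdir -p pics; python3 - <<'E'
from rig import robot
import cv2
s=robot.get_state(); print(s, robot.tcp_to_tips)
for n in("side","top"):
    c=robot.calibration(n); print(n,c)
    cv2.imwrite(f"pics/{n}0.png",robot.grab_frame(n)[:,:,::-1])
E
```

```text
{'time': 0.0, 'joint_positions': array([ 1.1427992 ,  0.53721103, -0.00442606,  1.53884666,  0.00261357,
        1.06728044, -0.07115773]), 'qd': array([ 1.07566209e-03, -5.96680139e-05, -1.02947563e-03, -1.37203697e-04,
        5.36551160e-04, -7.61107123e-04, -5.04542629e-04]), 'joint_efforts': array([-3.41484574e-04, -5.70980287e+01,  9.90517661e-01, -2.51600915e+01,
       -5.63175918e-02,  1.80246786e-02,  1.54216445e-04]), 'tcp_pos': array([ 0.22987902, -0.60746579,  0.30182034]), 'tcp_rot': array([-0.37082415,  2.02602947, -2.02257369]), 'force': array([ 0.06894297, -0.34566651, -0.46302382]), 'wrist_torque': array([-0.0401969 , -0.00917627, -0.01136896]), 'grip_width': 1.0004774496405247} 0.064
side {'K': array([[485.51696837,   0.        , 308.2754298 ],
       [  0.        , 485.51696837, 233.8616293 ],
       [  0.        ,   0.        ,   1.        ]]), 'k1': 0.046659997213111905, 'pose': array([[ 0.9442078 ,  0.23176073, -0.23400552,  0.25242714],
       [-0.32893683,  0.62800511, -0.70527309, -1.02436983],
       [-0.01649795,  0.74289739,  0.66920197,  1.1054172 ],
       [ 0.        ,  0.        ,  0.        ,  1.        ]])}
top {'K': array([[606.00294186,   0.        , 321.98515339],
       [  0.        , 606.00294186, 239.01646673],
       [  0.        ,   0.        ,   1.        ]]), 'k1': -0.04772801357944884, 'pose': array([[-0.30791942,  0.9190897 , -0.24588567,  0.18996521],
       [-0.95137726, -0.29522498,  0.0878835 ,  0.15624347],
       [ 0.00818123,  0.26099107,  0.96530655,  1.65386691],
       [ 0.        ,  0.        ,  0.        ,  1.        ]])}
```

View pics/side0.png

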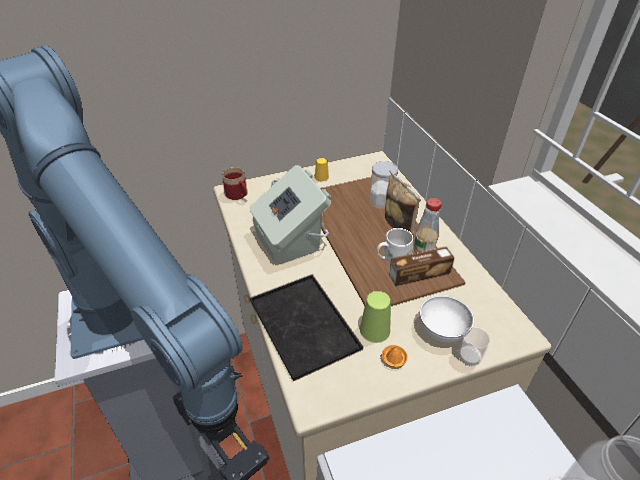

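View pics/top0.png

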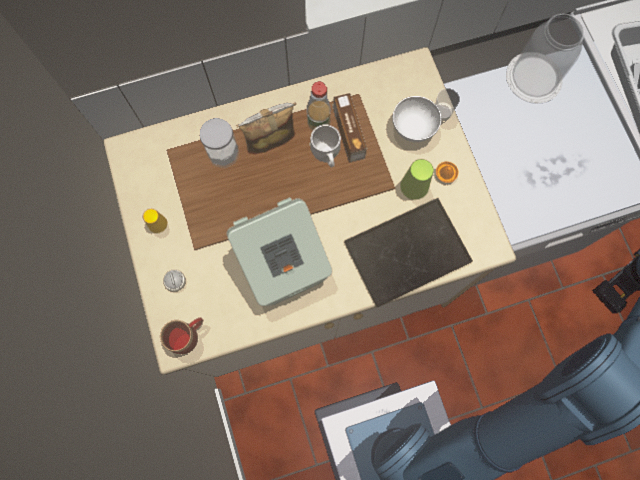

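```bash
cat > h.py <<'E'
from rig import robot
import numpy as np, cv2
from scipy.spatial.transform import Rotation as Rn
def proj(n,P):
    c=robot.calibration(n);T=np.linalg.inv(c["pose"]);p=(T[:3,:3]@np.atleast_2d(P).T).T+T[:3,3]
    s=np.c_[p[:,0]/-p[:,2],-p[:,1]/-p[:,2]];r2=(s**2).sum(1,keepdims=True);s=s*(1+c["k1"]*r2)
    return s@c["K"][:2,:2].T+c["K"][:2,2]
def ray(n,uv):
    c=robot.calibration(n);K=c["K"];d=(np.atleast_2d(uv)-K[:2,2])/np.diag(K)[:2];s=d.copy()
    for _ in range(20): s=d/(1+c["k1"]*(s**2).sum(1,keepdims=True))
    v=np.c_[s[:,0],-s[:,1],-np.ones(len(s))]@c["pose"][:3,:3].T
    return c["pose"][:3,3],v/np.linalg.norm(v,axis=1,keepdims=True)
def plane(n,uv,z):
    o,v=ray(n,uv);return o+v*((z-o[2])/v[:,2:3])
def tri(a,b):
    o1,v1=ray("side",a);o2,v2=ray("top",b);v1=v1[0];v2=v2[0]
    t=np.linalg.lstsq(np.c_[v1,-v2],o2-o1,rcond=None)[0];p=o1+v1*t[0];q=o2+v2*t[1]
    return (p+q)/2,np.linalg.norm(p-q)
def st():
    s=robot.get_state();R=Rn.from_rotvec(s["tcp_rot"]).as_matrix()
    print("t",s["time"],"p",s["tcp_pos"].round(4),"q",s["joint_positions"].round(3),"F",s["force"].round(1),"g",round(s["grip_width"]*88.1,1));print(R.round(4));return s,R
E
python3 - <<'E'
from h import *
st()
for n in("side","top"):
    im=cv2.imread(f"pics/{n}0.png")
    if n=="side": a=im[150:280,210:360];b=im[390:480,160:300]
    else: a=im[180:320,210:360];b=im[230:320,560:640]
    cv2.imwrite(f"pics/{n}0a.png",cv2.resize(a,None,fx=5,fy=4.2 if 0 else 5,interpolation=2)[:700])
    cv2.imwrite(f"pics/{n}0b.png",cv2.resize(b,None,fx=5,fy=5,interpolation=2))
E
```

```text
t 0.1 p [ 0.2299 -0.6075  0.3019] q [ 1.143  0.537 -0.004  1.539  0.003  1.067 -0.071] F [-0.7  0.7 -0.2] g 88.5
[[-9.352e-01 -6.000e-04  3.540e-01]
 [-3.540e-01  1.400e-03 -9.352e-01]
 [ 1.000e-04 -1.000e+00 -1.500e-03]]
```

```bash
python3 - <<'E'
import cv2
a=cv2.imread("pics/side0.png");b=cv2.imread("pics/top0.png")
cv2.imwrite("pics/s1.png",cv2.resize(a[160:270,230:350],None,fx=5,fy=5,interpolation=2))
cv2.imwrite("pics/t1.png",cv2.resize(b[190:310,220:340],None,fx=5,fy=5,interpolation=2))
cv2.imwrite("pics/s2.png",cv2.resize(a[370:480,150:290],None,fx=5,fy=5,interpolation=2))
E
```

```text
(no output)
```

View pics/s1.png

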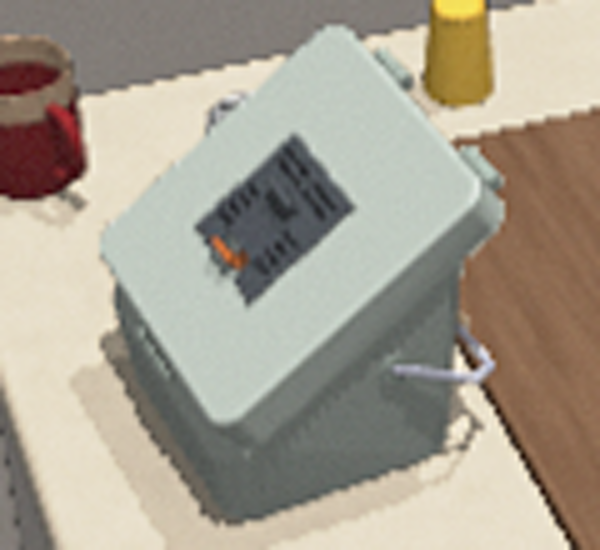

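View pics/t1.png

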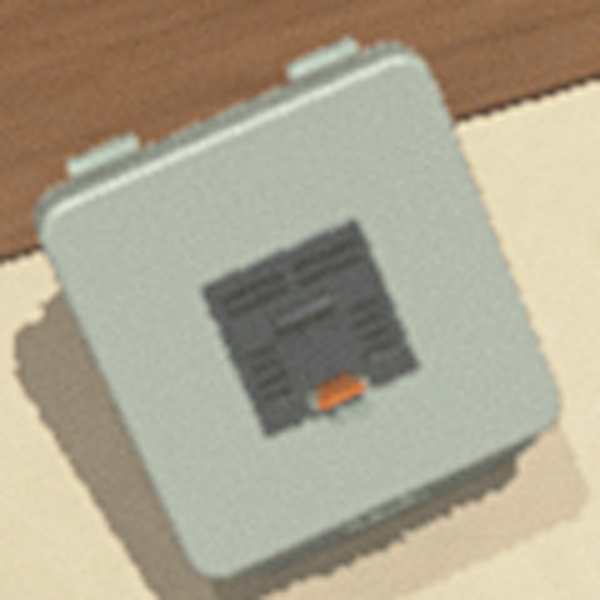

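View pics/s2.png

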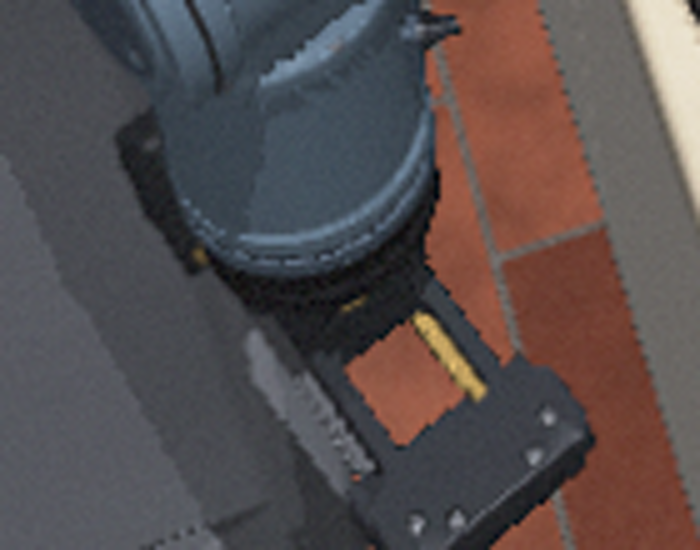

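```bash
python3 - <<'E'
from h import *
S={'UL':(289,187),'UR':(301,201.6),'LR':(279.6,220.6),'LL':(269,205.6)}
T={'UL':(260.6,247.6),'UR':(291.4,234.4),'LR':(303.6,264),'LL':(273.4,277)}
P={k:tri(S[k],T[k]) for k in S}
for k in P: print(k,P[k][0].round(4),round(P[k][1],4))
p={k:P[k][0] for k in P}
c=sum(p.values())/4
up=(p['UL']+p['UR']-p['LL']-p['LR'])/2; lf=(p['UL']+p['LL']-p['UR']-p['LR'])/2
print(c,np.linalg.norm(up),np.linalg.norm(lf),"yaw up",np.arctan2(up[1],up[0]),"yaw left",np.arctan2(-lf[0],lf[1]),"slope",np.arctan2(up[2],np.hypot(*up[:2])))
# lid outline corners top: crop px (rounded) edges; tray corners
for n,L in(("top",[(345.5,242),(437,201.5),(471,261.5),(379,303.5)]),("side",[(250,298),(316,277),(360.5,347),(293.5,375)])):
    q=plane(n,L,0.016);print(n,q.round(4).tolist(),q.mean(0).round(4))
    print([np.linalg.norm(q[i]-q[i-1]).round(4) for i in range(4)],np.arctan2(*(q[1]-q[0])[1::-1]),np.arctan2(*(q[2]-q[1])[1::-1]))
print("tab",tri((231.5/5+230,252/5+160),(340/5+220,390/5+190)))
E
```

```text
UL [0.5896 0.1755 0.186 ] 0.0
UR [0.6004 0.092  0.1853] 0.0027
LR [0.5278 0.0835 0.1378] 0.0006
LL [0.5183 0.167  0.137 ] 0.001
[0.55901673 0.12947889 0.16150517] 0.08706287842489861 0.08413425060172994 yaw up 0.11739645238859245 yaw left 0.12068793530818224 slope 0.5869232624059307
top [[0.5788, -0.0528, 0.016], [0.6123, -0.34, 0.016], [0.4185, -0.3682, 0.016], [0.3864, -0.0848, 0.016]] [ 0.499  -0.2115  0.016 ]
[np.float64(0.1951), np.float64(0.2891), np.float64(0.1959), np.float64(0.2852)] -1.4547220445857612 -2.997380199659519
side [[0.3809, -0.0821, 0.016], [0.5908, -0.07, 0.016], [0.6159, -0.3475, 0.016], [0.4229, -0.3669, 0.016]] [ 0.5026 -0.2166  0.016 ]
[np.float64(0.2878), np.float64(0.2102), np.float64(0.2786), np.float64(0.194)] 0.05751791618196227 -1.4807588809010124
tab (array([0.52903718, 0.12474236, 0.14584286]), np.float64(0.002306544318686198))
```

Call:
play_rows:
  deltas:
    - [[-1, -0.5, 0, -0.44, 88], [-1, -0.5, 0, -0.44, 88], [-1, -0.5, 0, -0.44, 88], [-1, -0.5, 0, -0.44, 88], [-1, -0.5, 0, -0.44, 88], [-1, -0.5, 0, -0.44, 88], [-1, -0.5, 0, -0.44, 88], [-1, 0, 0, -0.44, 88]]
  force: 30

```text
time: 1.1
tcp_pos: [0.4969, -0.4345, 0.4442]
tcp_rot: [-0.78, 1.711, -1.716]
force: [-0.0, -0.1, 0.5]
grip_width: 0.999
```

Call:
play_rows:
  deltas:
    - [[-1, 0, 0, -0.44, 88], [-1, 0, 0, -0.44, 88], [-1, 0, 0, -0.44, 88], [-1, 0, 0, -0.44, 88], [-1, 0, 0, -0.44, 88], [-1, 0, 0, -0.44, 88], [-1, 0, 0, -0.44, 88], [-1, 0, 0, -0.44, 88]]

```text
time: 2.1
tcp_pos: [0.6484, -0.1563, 0.442]
tcp_rot: [-1.096, 1.373, -1.372]
force: [0.6, -0.1, 0.6]
grip_width: 1.002
```

```bash
python3 -c "
from h import *
st()"
```

```text
t 2.1 p [ 0.6484 -0.1563  0.442 ] q [ 0.392  0.496 -0.35   1.29   0.167  1.385 -0.174] F [ 0.6 -0.1  0.6] g 88.3
[[-2.222e-01 -1.100e-03  9.750e-01]
 [-9.750e-01  1.000e-04 -2.222e-01]
 [ 1.000e-04 -1.000e+00 -1.100e-03]]
```

Call:
play_rows:
  deltas:
    - [[-1, 0, 0, -0.44, 88], [-1, 0, 0, -0.44, 88], [-1, 0, 0, -0.44, 88], [-1, 0, 0, -0.44, 88], [-1, -0.5, 0, -0.44, 88], [-0.7, -1, 0, -0.3, 88], [0, -1, 0, 0, 88], [0, -1, 0, 0, 88]]

```text
time: 3.1
tcp_pos: [0.6662, 0.0691, 0.5835]
tcp_rot: [-1.266, 1.118, -1.117]
force: [0.5, -0.2, -0.8]
grip_width: 1.001
```

```bash
python3 -c "
from h import *
st()"
```

```text
t 3.1 p [0.6662 0.0691 0.5835] q [ 0.081  0.498 -0.463  0.98   0.217  1.707 -0.179] F [ 0.5 -0.2 -0.8] g 88.2
[[ 1.236e-01 -9.000e-04  9.923e-01]
 [-9.923e-01 -2.000e-04  1.236e-01]
 [ 1.000e-04 -1.000e+00 -1.000e-03]]
```

Call:
play_rows:
  deltas:
    - [[0, -1, 0, 0, 88], [0, -1, 0, 0, 88], [0, -1, 0, 0, 88], [0, -1, 0, 0, 88], [0, -1, 0, 0, 88], [0, -1, 0, 0, 88]]

```text
time: 3.85
tcp_pos: [0.634, 0.0664, 0.7191]
tcp_rot: [-1.222, 1.072, -1.15]
force: [1.1, 0.1, 0.4]
grip_width: 1.001
```

```bash
python3 -c "
from h import *
st()"
```

```text
t 3.85 p [0.634  0.0664 0.7191] q [-0.32   0.431  0.29   0.753 -0.123  1.909  0.02 ] F [1.1 0.1 0.4] g 88.2
[[ 0.1227  0.0621  0.9905]
 [-0.9924 -0.      0.123 ]
 [ 0.0076 -0.9981  0.0616]]
```

Call:
play_rows:
  deltas:
    - [[0, -1, 0, 0, 88], [0, -1, 0, 0, 88], [0, -1, 0, 0, 88], [0, -1, 0, 0, 88], [0, 0, 0, 0, 88]]

```text
time: 4.47
tcp_pos: [0.58, 0.0606, 0.7939]
tcp_rot: [-1.13, 0.988, -1.197]
force: [0.9, -0.1, 0.1]
grip_width: 1.001
```

```bash
python3 -c "
from h import *
st()"
```

```text
t 4.475 p [0.58   0.0606 0.7939] q [-0.402  0.3    0.371  0.769 -0.118  1.909  0.019] F [ 0.9 -0.1  0.1] g 88.2
[[ 0.1228  0.1791  0.9761]
 [-0.9924  0.0137  0.1223]
 [ 0.0086 -0.9837  0.1794]]
```

Call:
play_rows:
  deltas:
    - [[0, 1, 0, 0, 88], [0, 1, 0, 0, 88], [0, 1, 0, 0, 88]]

```text
time: 4.85
tcp_pos: [0.6027, 0.063, 0.6704]
tcp_rot: [-1.136, 0.993, -1.194]
force: [0.5, -0.5, -0.2]
grip_width: 1.001
```

```bash
python3 -c "
from h import *
st()"
```

```text
t 4.85 p [0.6027 0.063  0.6704] q [-0.438  0.245  0.35   1.133 -0.078  1.603  0.01 ] F [ 0.5 -0.5 -0.2] g 88.2
[[ 0.1232  0.1724  0.9773]
 [-0.9923  0.0122  0.1229]
 [ 0.0092 -0.985   0.1726]]
```

Call:
play_rows:
  deltas:
    - [[-0.2, -1, 0, 0, 88], [-0.2, -1, 0, 0, 88], [0, -1, 0, 0, 88], [0, -1, 0, 0, 88], [0, -1, 0, 0, 88], [0, -1, 0, 0, 88], [0, -1, 0, 0, 88], [0, -1, 0, 0, 88]]

```text
time: 5.85
tcp_pos: [0.5044, 0.0685, 0.8706]
tcp_rot: [-1.021, 0.892, -1.245]
force: [-0.2, 0.5, 1.0]
grip_width: 1.001
```

```bash
python3 -c "
from h import *
st()"
```

```text
t 5.85 p [0.5044 0.0685 0.8706] q [-0.733  0.145  0.665  0.797 -0.098  1.908 -0.01 ] F [-0.2  0.5  1. ] g 88.2
[[ 0.1233  0.3115  0.9422]
 [-0.9923  0.0306  0.1197]
 [ 0.0084 -0.9497  0.3129]]
```

Call:
play_rows:
  deltas:
    - [[0, -1, 0.2, 0, 88], [0, -1, 0.2, 0, 88], [0, -1, 0.2, 0, 88], [0, -1, 0.2, 0, 88], [0, -1, 0.2, 0, 88], [0, -1, 0.2, 0, 88]]

```text
time: 6.6
tcp_pos: [0.4541, 0.0689, 0.9553]
tcp_rot: [-0.875, 0.75, -1.28]
force: [0.8, 0.4, 0.5]
grip_width: 0.999
```

```bash
python3 -c "
from h import *
st()"
```

```text
t 6.6 p [0.4541 0.0689 0.9553] q [-1.322  0.071  1.255  0.702 -0.099  1.909  0.004] F [0.8 0.4 0.5] g 88.0
[[ 0.1455  0.48    0.8651]
 [-0.9894  0.067   0.1292]
 [ 0.004  -0.8747  0.4846]]
```

Call:
play_rows:
  deltas:
    - [[0, -1, 0.3, 0, 88], [0, -0.5, 0.2, 0, 88]]

```text
time: 6.85
tcp_pos: [0.4432, 0.0586, 0.9766]
tcp_rot: [-0.829, 0.725, -1.31]
force: [0.6, 0.1, 0.4]
grip_width: 0.997
```

```bash
python3 -c "
from h import *
st()"
```

```text
t 6.85 p [0.4432 0.0586 0.9766] q [-1.399  0.032  1.259  0.667 -0.018  1.909 -0.031] F [0.6 0.1 0.4] g 87.9
[[ 0.1277  0.5241  0.842 ]
 [-0.9918  0.0646  0.1102]
 [ 0.0034 -0.8492  0.5281]]
```

```bash
cat >> h.py <<'E'
yaw=0.118;sl=0.58
hx=np.array([np.cos(yaw),np.sin(yaw),0]);Z=np.array([0,0,1.]);L=np.array([-np.sin(yaw),np.cos(yaw),0])
U=np.cos(sl)*hx+np.sin(sl)*Z;N=-np.sin(sl)*hx+np.cos(sl)*Z
seat=np.array([.5606,.1297,.159])
def rel(t=0.064):
    s,R=st();tip=s["tcp_pos"]+t*R[:,1]-seat
    print("tip-centre in u,left,n mm",(1e3*np.array([tip@U,tip@L,tip@N])).round(1),"jaw in U,L,N",np.array([R[:,2]@U,R[:,2]@L,R[:,2]@N]).round(3),"y",np.array([R[:,1]@U,R[:,1]@L,R[:,1]@N]).round(3))
    return s,R
def togo(u,l,n):
    s,R=rel();tgt=seat+(u*U+l*L+n*N)/1e3-0.064*R[:,1];d=R.T@(tgt-s["tcp_pos"]);print("to go units",(d/.04).round(3))
E
python3 -c "
from h import *
togo(-9.5,0,90)"
```

```text
t 6.85 p [0.4432 0.0586 0.9766] q [-1.399  0.032  1.259  0.667 -0.018  1.909 -0.031] F [0.6 0.1 0.4] g 87.9
[[ 0.1277  0.5241  0.842 ]
 [-0.9918  0.0646  0.1102]
 [ 0.0034 -0.8492  0.5281]]
tip-centre in u,left,n mm [342.  -56.7 688.4] jaw in U,L,N [ 1.     0.01  -0.024] y [-0.024  0.002 -1.   ]
to go units [-1.467 15.168 -8.417]
```

Call:
play_rows:
  deltas:
    - [[-0.1, 0.9, -0.3, 0, 88], [-0.1, 0.9, -0.3, 0, 88], [-0.1, 0.9, -0.4, 0, 88], [-0.1, 0.9, -0.4, 0, 88], [-0.1, 0.9, -0.5, 0, 88], [-0.1, 0.9, -0.5, 0, 88], [-0.1, 0.9, -0.5, 0, 88], [-0.1, 0.9, -0.5, 0, 88]]

```text
time: 7.85
tcp_pos: [0.4681, 0.0895, 0.6683]
tcp_rot: [-0.835, 0.747, -1.308]
force: [0.7, -0.1, 0.1]
grip_width: 0.996
```

```bash
python3 -c "
from h import *
togo(-9.5,0,90)"
```

```text
t 7.85 p [0.4681 0.0895 0.6683] q [-1.244 -0.352  0.604  1.688  0.463  1.272 -0.533] F [ 0.7 -0.1  0.1] g 87.8
[[ 0.1198  0.5089  0.8525]
 [-0.9928  0.0659  0.1002]
 [-0.0052 -0.8583  0.5131]]
tip-centre in u,left,n mm [195.7 -28.7 415. ] jaw in U,L,N [ 0.999 -0.001 -0.041] y [-0.041  0.006 -0.999]
to go units [-0.666  8.334 -4.791]
```

Call:
play_rows:
  deltas:
    - [[-0.1, 1, -0.3, 0, 88], [-0.1, 1, -0.4, 0, 88], [-0.1, 1, -0.5, 0, 88], [-0.1, 1, -0.5, 0, 88]]

```text
time: 8.35
tcp_pos: [0.4898, 0.109, 0.4963]
tcp_rot: [-0.834, 0.747, -1.308]
force: [0.1, 1.0, 0.2]
grip_width: 1.002
```

```bash
python3 -c "
from h import *
togo(-9.5,0,90)"
```

```text
t 8.35 p [0.4898 0.109  0.4963] q [-1.257 -0.255  0.735  2.016  0.479  0.851 -0.61 ] F [0.1 1.  0.2] g 88.2
[[ 0.1194  0.509   0.8525]
 [-0.9928  0.0661  0.0996]
 [-0.0057 -0.8582  0.5132]]
tip-centre in u,left,n mm [121.3 -11.9 258.1] jaw in U,L,N [ 0.999 -0.001 -0.041] y [-0.041  0.006 -0.999]
to go units [-0.268  4.334 -3.096]
```

Call:
play_rows:
  deltas:
    - [[-0.05, 0.8, -0.6, 0, 88], [-0.05, 0.8, -0.6, 0, 88], [-0.05, 0.8, -0.6, 0, 88], [-0.05, 0.8, -0.6, 0, 88], [-0.05, 0.8, -0.6, 0, 88]]

```text
time: 8.98
tcp_pos: [0.4678, 0.1174, 0.2981]
tcp_rot: [-0.833, 0.746, -1.308]
force: [-0.1, 1.3, -1.0]
grip_width: 0.998
```

```bash
python3 -c "
from h import *
togo(-9.5,0,45)
cv2.imwrite('pics/t3.png',robot.grab_frame('top')[:,:,::-1]);cv2.imwrite('pics/s3.png',robot.grab_frame('side')[:,:,::-1])"
```

```text
t 8.975 p [0.4678 0.1174 0.2981] q [-1.232  0.081  0.869  2.346  0.3    0.228 -0.538] F [-0.1  1.3 -1. ] g 87.9
[[ 0.1194  0.51    0.8518]
 [-0.9928  0.0661  0.0995]
 [-0.0056 -0.8576  0.5143]]
tip-centre in u,left,n mm [ -4.6  -0.9 103.7] jaw in U,L,N [ 0.999 -0.001 -0.04 ] y [-0.04   0.006 -0.999]
to go units [-0.014  1.472 -0.064]
```

View pics/s3.png

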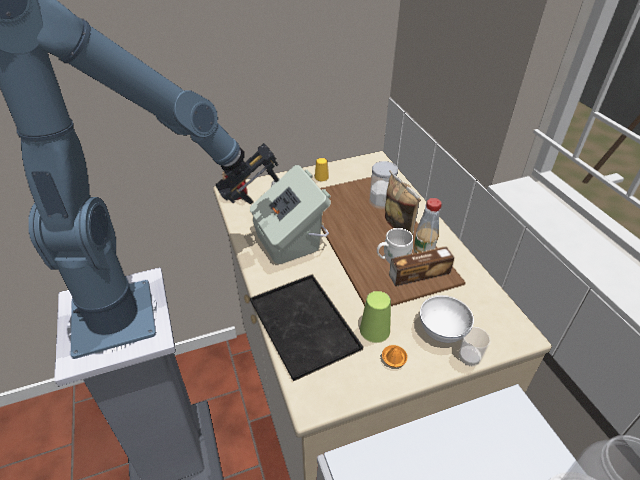

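View pics/t3.png

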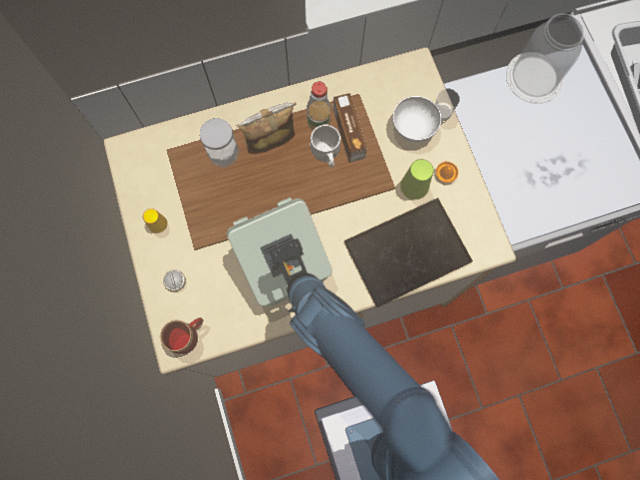

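Call:
play_rows:
  deltas:
    - [[0, 0.4, 0, 0, 88], [0, 0.4, 0, 0, 88]]

```text
time: 9.32
tcp_pos: [0.4809, 0.1187, 0.2803]
tcp_rot: [-0.842, 0.743, -1.312]
force: [-0.9, -0.6, -0.3]
grip_width: 0.995
```

```bash
python3 -c "
from h import *
togo(-9.5,0,30)"
```

```text
t 9.325 p [0.4809 0.1187 0.2803] q [-0.819  0.141  0.442  2.319  0.44   0.195 -0.687] F [-0.9 -0.6 -0.3] g 87.7
[[ 0.1194  0.5083  0.8529]
 [-0.9928  0.0588  0.104 ]
 [ 0.0027 -0.8592  0.5117]]
tip-centre in u,left,n mm [-3.5 -1.7 81.6] jaw in U,L,N [ 0.999  0.003 -0.043] y [-0.043 -0.001 -0.999]
to go units [-0.044  1.296 -0.094]
```

Call:
play_rows:
  deltas:
    - [[0, 0.4, 0, 0, 88], [0, 0.4, 0, 0, 88]]

```text
time: 9.57
tcp_pos: [0.4948, 0.1185, 0.2592]
tcp_rot: [-0.843, 0.738, -1.317]
force: [0.8, -1.3, -1.0]
grip_width: 0.999
```

```bash
python3 -c "
from h import *
togo(-9.5,0,30)"
```

```text
t 9.575 p [0.4948 0.1185 0.2592] q [-0.397  0.207 -0.006  2.289  0.89   0.197 -1.122] F [ 0.8 -1.3 -1. ] g 88.0
[[ 0.1177  0.5109  0.8516]
 [-0.993   0.0532  0.1053]
 [ 0.0085 -0.858   0.5136]]
tip-centre in u,left,n mm [-3.5 -3.8 56.4] jaw in U,L,N [ 0.999  0.004 -0.041] y [-0.041 -0.007 -0.999]
to go units [-0.102  0.666 -0.123]
```

Call:
play_rows:
  deltas:
    - [[-0.05, 0.3, -0.06, 0, 88], [-0.05, 0.3, -0.06, 0, 88], [0, 0.1, 0, 0, 88]]

```text
time: 9.95
tcp_pos: [0.5045, 0.1229, 0.2321]
tcp_rot: [-0.844, 0.738, -1.318]
force: [-0.6, -0.8, -0.2]
grip_width: 1.002
```

```bash
python3 -c "
from h import *
togo(-9.5,0,20)
a=robot.grab_frame('top')[:,:,::-1];b=robot.grab_frame('side')[:,:,::-1]
cv2.imwrite('pics/t4.png',cv2.resize(a[200:310,225:345],None,fx=5,fy=5,interpolation=2))
cv2.imwrite('pics/s4.png',cv2.resize(b[120:240,200:340],None,fx=5,fy=5,interpolation=2))"
```

```text
t 9.95 p [0.5045 0.1229 0.2321] q [-0.287  0.286 -0.132  2.279  1.277  0.199 -1.505] F [-0.6 -0.8 -0.2] g 88.2
[[ 0.1171  0.5106  0.8518]
 [-0.9931  0.0519  0.1054]
 [ 0.0096 -0.8582  0.5131]]
tip-centre in u,left,n mm [-9.8 -0.7 28.2] jaw in U,L,N [ 0.999  0.004 -0.041] y [-0.041 -0.009 -0.999]
to go units [-0.019  0.203  0.017]
```

View pics/s4.png

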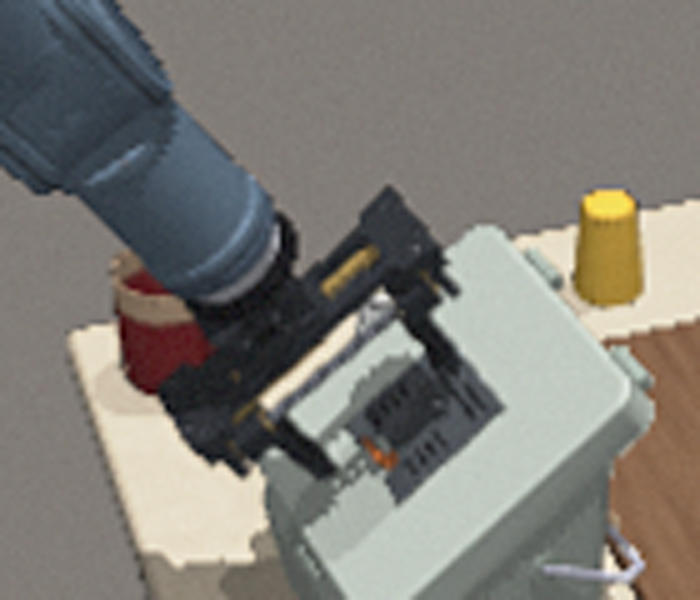

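View pics/t4.png

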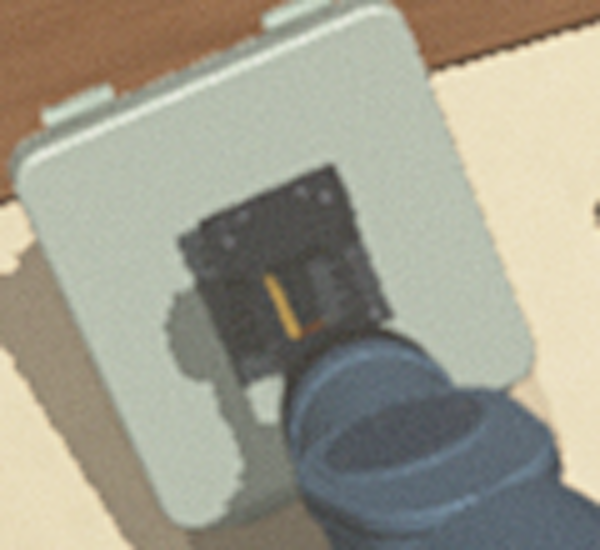

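Call:
play_rows:
  deltas:
    - [[-0.02, 0.2, 0.02, 0, 88], [0, 0.2, 0, 0, 88]]

```text
time: 10.3
tcp_pos: [0.5129, 0.1252, 0.2189]
tcp_rot: [-0.844, 0.738, -1.317]
force: [-0.8, -0.8, -0.6]
grip_width: 0.997
```

Call:
play_rows:
  deltas:
    - [[0, 0.05, 0, 0, 88], [0, 0, 0, 0, 88]]

```text
time: 10.55
tcp_pos: [0.513, 0.1253, 0.2162]
tcp_rot: [-0.846, 0.74, -1.315]
force: [-0.7, -0.0, 0.1]
grip_width: 0.996
```

```bash
python3 -c "
from h import *
togo(-9.5,0,7)"
```

```text
t 10.55 p [0.513  0.1253 0.2162] q [-0.269  0.334 -0.149  2.266  1.447  0.198 -1.668] F [-0.7 -0.   0.1] g 87.8
[[ 0.1186  0.5082  0.853 ]
 [-0.9929  0.0534  0.1062]
 [ 0.0084 -0.8596  0.511 ]]
tip-centre in u,left,n mm [-11.4   0.8  10.1] jaw in U,L,N [ 0.999  0.005 -0.044] y [-0.044 -0.007 -0.999]
to go units [0.019 0.076 0.051]
```

Call:
play_rows:
  deltas:
    - [[0.02, 0.04, 0.04, 0, 88], [0, 0.03, 0, 0, 88], [0, 0, 0, 0, 88]]

```text
time: 10.92
tcp_pos: [0.5145, 0.125, 0.2153]
tcp_rot: [-0.846, 0.739, -1.314]
force: [-22.0, -3.6, 25.1]
grip_width: 0.997
```

```bash
python3 -c "
from h import *
togo(-9.5,0,7)"
```

```text
t 10.925 p [0.5145 0.125  0.2153] q [-0.262  0.338 -0.155  2.264  1.458  0.198 -1.676] F [-22.   -3.6  25.1] g 87.8
[[ 0.1198  0.5084  0.8527]
 [-0.9928  0.0543  0.1071]
 [ 0.0082 -0.8594  0.5112]]
tip-centre in u,left,n mm [-10.7   0.4   8.6] jaw in U,L,N [ 0.999  0.006 -0.043] y [-0.043 -0.006 -0.999]
to go units [0.01  0.038 0.032]
```

Call:
play_rows:
  deltas:
    - [[0, -0.06, 0.03, 0, 88], [0, 0, 0, 0, 88]]

```text
time: 11.18
tcp_pos: [0.5156, 0.1249, 0.2171]
tcp_rot: [-0.846, 0.741, -1.315]
force: [0.0, -0.2, -0.6]
grip_width: 0.994
```

```bash
python3 -c "
from h import *
togo(-9.5,0,7)"
```

```text
t 11.175 p [0.5156 0.1249 0.2171] q [-0.26   0.336 -0.156  2.26   1.423  0.199 -1.64 ] F [ 0.  -0.2 -0.6] g 87.5
[[ 0.1186  0.5077  0.8533]
 [-0.9929  0.0538  0.106 ]
 [ 0.0079 -0.8598  0.5105]]
tip-centre in u,left,n mm [-8.9  0.1  9.4] jaw in U,L,N [ 0.999  0.005 -0.044] y [-0.044 -0.006 -0.999]
to go units [ 0.002  0.062 -0.012]
```

Call:
play_rows:
  deltas:
    - [[0, 0, 0, 0, 66], [0, 0, 0, 0, 60], [0, 0, 0, 0, 57], [0, 0, 0, 0, 55], [0, 0, 0, 0, 53], [0, 0, 0, 0, 53]]
  force: 25

```text
time: 11.92
tcp_pos: [0.5169, 0.1251, 0.2179]
tcp_rot: [-0.844, 0.739, -1.315]
force: [6.6, 0.5, 5.2]
grip_width: 0.602
```

```bash
python3 -c "
from h import *
rel()"
```

```text
t 11.925 p [0.5169 0.1251 0.2179] q [-0.259  0.336 -0.155  2.258  1.424  0.199 -1.64 ] F [6.6 0.5 5.2] g 53.0
[[ 0.1184  0.5097  0.8522]
 [-0.9929  0.0541  0.1056]
 [ 0.0077 -0.8587  0.5125]]
tip-centre in u,left,n mm [-7.2  0.2  9.4] jaw in U,L,N [ 0.999  0.005 -0.042] y [-0.042 -0.006 -0.999]
```

Call:
play_rows:
  deltas:
    - [[0, 0, -0.03, 0, 51], [0, 0, 0, 0, 49], [0, 0, 0, 0, 47], [0, 0, 0, 0, 46], [0, 0, 0, 0, 46]]

```text
time: 12.55
tcp_pos: [0.5181, 0.1253, 0.2191]
tcp_rot: [-0.84, 0.737, -1.317]
force: [9.7, 0.2, 8.3]
grip_width: 0.552
```

```bash
python3 -c "
from h import *
rel()
a=robot.grab_frame('top')[:,:,::-1];b=robot.grab_frame('side')[:,:,::-1]
cv2.imwrite('pics/s5.png',cv2.resize(b[120:240,200:340],None,fx=5,fy=5,interpolation=2))"
```

```text
t 12.55 p [0.5181 0.1253 0.2191] q [-0.26   0.335 -0.155  2.257  1.437  0.199 -1.654] F [9.7 0.2 8.3] g 48.7
[[ 0.1177  0.5135  0.85  ]
 [-0.993   0.0544  0.1047]
 [ 0.0075 -0.8564  0.5163]]
tip-centre in u,left,n mm [-5.2  0.2  9.7] jaw in U,L,N [ 0.999  0.004 -0.037] y [-0.037 -0.006 -0.999]
```

View pics/s5.png

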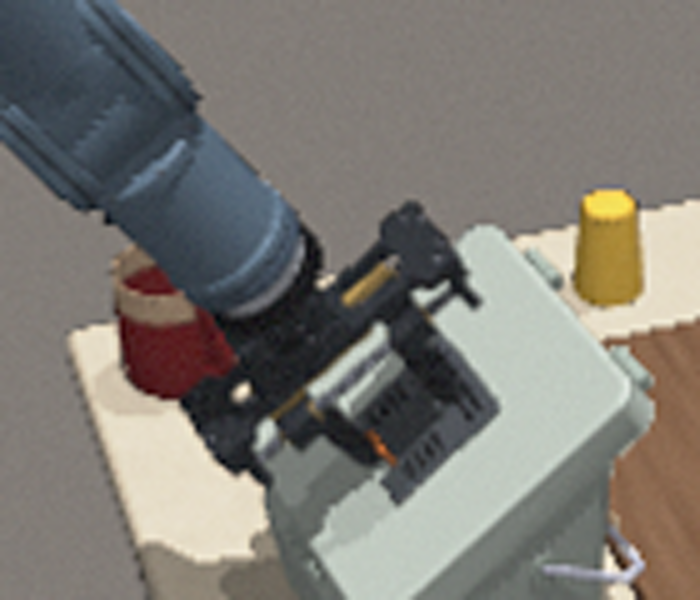

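Call:
play_rows:
  deltas:
    - [[0, 0, 0.06, 0, 46], [0, 0, 0, 0, 46]]

```text
time: 12.9
tcp_pos: [0.5185, 0.1253, 0.219]
tcp_rot: [-0.843, 0.739, -1.316]
force: [6.0, -0.4, 8.8]
grip_width: 0.551
```

```bash
python3 -c "
from h import *
s,R=rel(); print(s['wrist_torque'])"
```

```text
t 12.9 p [0.5185 0.1253 0.219 ] q [-0.257  0.335 -0.157  2.254  1.411  0.2   -1.626] F [ 6.  -0.4  8.8] g 48.6
[[ 0.1181  0.5107  0.8516]
 [-0.993   0.0542  0.1052]
 [ 0.0076 -0.858   0.5135]]
tip-centre in u,left,n mm [-5.1  0.2  9.5] jaw in U,L,N [ 0.999  0.004 -0.041] y [-0.041 -0.006 -0.999]
[ 0.05598731 -1.38932946 -0.0499258 ]
```

Call:
play_rows:
  deltas:
    - [[0, 0, 0.08, 0, 46], [0, 0, 0, 0, 46]]

```text
time: 13.15
tcp_pos: [0.5191, 0.1253, 0.219]
tcp_rot: [-0.847, 0.741, -1.314]
force: [-0.6, -0.4, 7.0]
grip_width: 0.552
```

```bash
python3 -c "
from h import *
s,R=rel(); print(s['force']@U,s['force']@N)"
```

```text
t 13.15 p [0.5191 0.1253 0.219 ] q [-0.252  0.336 -0.161  2.25   1.377  0.201 -1.59 ] F [-0.6 -0.4  7. ] g 48.6
[[ 0.1187  0.5071  0.8536]
 [-0.9929  0.0539  0.1061]
 [ 0.0078 -0.8602  0.5099]]
tip-centre in u,left,n mm [-4.9  0.2  9.1] jaw in U,L,N [ 0.999  0.005 -0.045] y [-0.045 -0.006 -0.999]
3.2918278238012673 6.249662457030916
```

Call:
play_rows:
  deltas:
    - [[0, -0.04, 0.0, 0, 45], [0, -0.04, 0.005, 0, 45], [0, -0.04, 0.005, 0, 45], [0, -0.04, 0.005, 0, 45], [0, 0, 0, 0, 45]]

```text
time: 13.78
tcp_pos: [0.5168, 0.125, 0.2242]
tcp_rot: [-0.847, 0.742, -1.314]
force: [12.4, 1.2, -9.7]
grip_width: 0.546
```

```bash
python3 -c "
from h import *
s,R=rel(); print(s['force']@U,s['force']@N)
b=robot.grab_frame('side')[:,:,::-1]
cv2.imwrite('pics/s6.png',cv2.resize(b[150:230,230:330],None,fx=7,fy=7,interpolation=2))"
```

```text
t 13.775 p [0.5168 0.125  0.2242] q [-0.24   0.323 -0.176  2.251  1.315  0.207 -1.529] F [12.4  1.2 -9.7] g 48.1
[[ 0.1184  0.5064  0.8541]
 [-0.9929  0.0538  0.1058]
 [ 0.0076 -0.8606  0.5092]]
tip-centre in u,left,n mm [-4.1  0.1 14.7] jaw in U,L,N [ 0.999  0.004 -0.046] y [-0.046 -0.006 -0.999]
5.148067983256899 -14.944119364987026
```

View pics/s6.png

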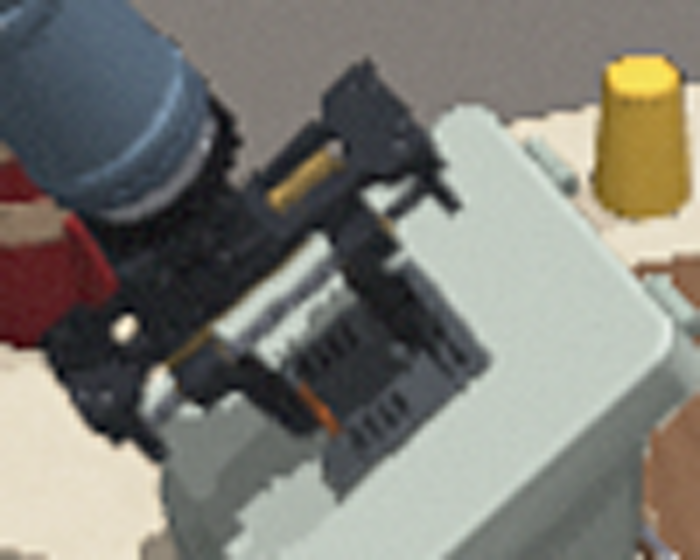

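```bash
python3 -c "
from h import *
for ph in (0,.07,.15,.22):
    for l in (-43,):
        a=np.array([-88,3.5]);c,s=np.cos(ph),np.sin(ph)
        u=44+a[0]*c+a[1]*s;n=-a[0]*s+a[1]*c
        print(ph,proj('side',seat+(u*U+l*L+n*N)/1e3).round(1), proj('side',seat+(44*U+l*L+3.5*N)/1e3).round(1))
"
```

```text
0 [[279.4 220.9]] [[300.7 201.7]]
0.07 [[278.4 219.8]] [[300.7 201.7]]
0.15 [[277.4 218.5]] [[300.7 201.7]]
0.22 [[276.7 217.3]] [[300.7 201.7]]
```

Call:
play_rows:
  deltas:
    - [[0, -0.04, 0.005, 0, 45], [0, -0.04, 0.008, 0, 45], [0, -0.04, 0.01, 0, 45], [0, 0, 0, 0, 45]]

```text
time: 14.32
tcp_pos: [0.5153, 0.1248, 0.2288]
tcp_rot: [-0.847, 0.742, -1.314]
force: [13.7, 1.2, -10.3]
grip_width: 0.554
```

```bash
python3 -c "
from h import *
s,R=rel(); print(s['force']@U,s['force']@N,s['wrist_torque'])
b=robot.grab_frame('side')[:,:,::-1];cv2.imwrite('pics/s7f.png',b)
cv2.imwrite('pics/s7.png',cv2.resize(cv2.convertScaleAbs(b[180:235,250:320],alpha=1.8,beta=10),None,fx=10,fy=10,interpolation=2))"
```

```text
t 14.325 p [0.5153 0.1248 0.2288] q [-0.228  0.312 -0.191  2.251  1.268  0.214 -1.48 ] F [ 13.7   1.2 -10.3] g 48.9
[[ 0.1184  0.5064  0.8541]
 [-0.9929  0.0538  0.1057]
 [ 0.0076 -0.8606  0.5092]]
tip-centre in u,left,n mm [-2.8  0.1 19.4] jaw in U,L,N [ 0.999  0.004 -0.046] y [-0.046 -0.006 -0.999]
5.859427942561864 -16.17641543797144 [ 0.06403247 -0.40406956  0.00385837]
```

View pics/s7.png

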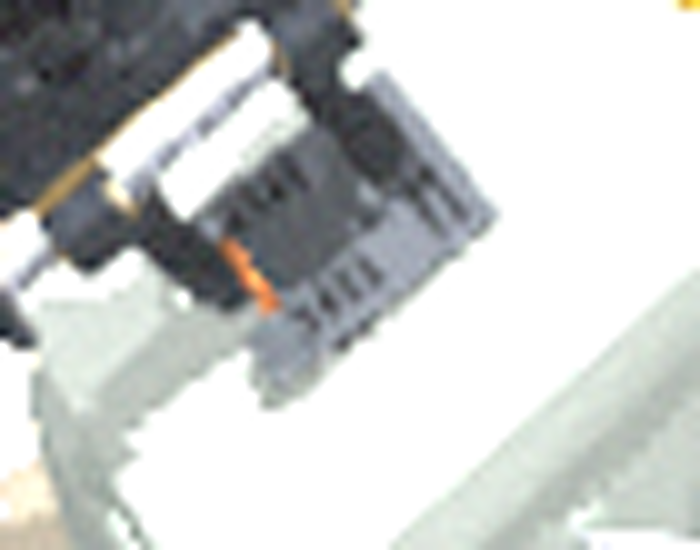

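Call:
play_rows:
  deltas:
    - [[0, -0.04, 0.012, 0, 45], [0, -0.04, 0.012, 0, 45], [0, 0, 0, 0, 45]]

```text
time: 14.75
tcp_pos: [0.5145, 0.1246, 0.232]
tcp_rot: [-0.847, 0.742, -1.314]
force: [12.9, 2.7, -8.6]
grip_width: 0.548
```

```bash
cat > look.py <<'E'
from h import *
import sys
s,R=rel(); print("FU,FN",s['force']@U,s['force']@N,s['wrist_torque'])
b=robot.grab_frame('side')[:,:,::-1];n=sys.argv[1]
cv2.imwrite(f'pics/{n}.png',cv2.resize(cv2.convertScaleAbs(b[180:235,250:320],alpha=1.3,beta=0),None,fx=10,fy=10,interpolation=2))
E
python3 look.py s8
```

```text
t 14.75 p [0.5145 0.1246 0.232 ] q [-0.218  0.305 -0.203  2.25   1.234  0.219 -1.447] F [12.9  2.7 -8.6] g 48.3
[[ 0.1183  0.5064  0.8541]
 [-0.9929  0.0537  0.1057]
 [ 0.0076 -0.8606  0.5092]]
tip-centre in u,left,n mm [-1.7  0.  22.6] jaw in U,L,N [ 0.999  0.004 -0.046] y [-0.046 -0.006 -0.999]
FU,FN 6.251304425042081 -14.434965720327606 [ 0.01024365 -0.46368412  0.00519786]
```

View pics/s8.png

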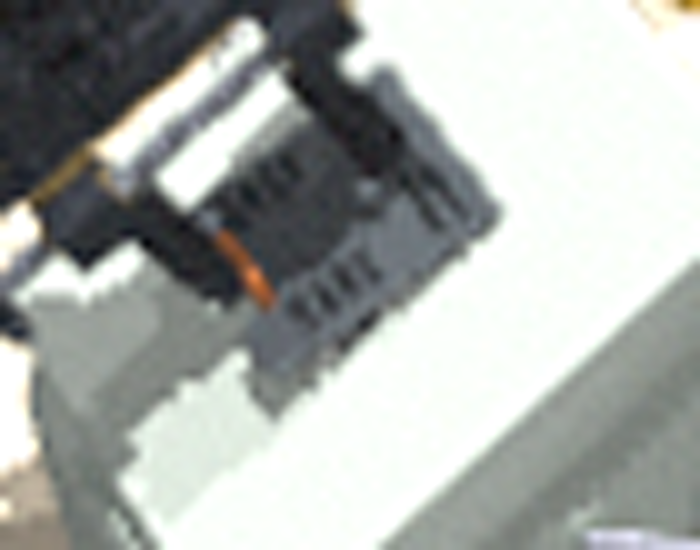

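```bash
python3 -c "
from h import *
def pt(u0,l,n0,ph,du=0):
    a=np.array([u0-44,n0]);c,s=np.cos(ph),np.sin(ph)
    u=44+a[0]*c+a[1]*s+du;n=-a[0]*s+a[1]*c
    return proj('side',seat+np.array([0,0,.0]) +(u*U+l*L+(n)*N)/1e3)[0].round(1)
for ph in (0,.1,.15,.2,.25,.3):
    print(ph,'LR',pt(-44,-43,3.5,ph),'UR',pt(44,-43,3.5,ph),'lip top R',pt(-32,-13,14,ph),'lip top L',pt(-32,13,14,ph),'rib R top',pt(11,-17,17,ph))
"
```

```text
0 LR [279.4 220.9] UR [300.7 201.7] lip top R [276.6 211.1] lip top L [273.3 206.4] rib R top [286.8 202. ]
0.1 LR [278.  219.3] UR [300.7 201.7] lip top R [275.6 209.5] lip top L [272.4 204.8] rib R top [286.7 201.1]
0.15 LR [277.4 218.5] UR [300.8 201.6] lip top R [275.2 208.7] lip top L [272. 204.] rib R top [286.7 200.6]
0.2 LR [276.9 217.6] UR [300.8 201.6] lip top R [274.9 207.8] lip top L [271.6 203.1] rib R top [286.7 200.1]
0.25 LR [276.4 216.7] UR [300.9 201.6] lip top R [274.6 206.9] lip top L [271.4 202.2] rib R top [286.7 199.6]
0.3 LR [275.9 215.7] UR [300.9 201.5] lip top R [274.4 205.9] lip top L [271.1 201.3] rib R top [286.8 199.1]
```

Call:
play_rows:
  deltas:
    - [[0, -0.04, 0.01, 0, 45], [0, -0.005, -0.04, 0, 45], [0, -0.01, -0.05, 0, 45], [0, -0.01, -0.05, 0, 45], [0, 0, 0, 0, 45]]

```text
time: 15.42
tcp_pos: [0.5074, 0.1241, 0.2316]
tcp_rot: [-0.848, 0.742, -1.314]
force: [0.1, 0.2, -0.7]
grip_width: 0.553
```

```bash
python3 look.py s9
```

```text
t 15.425 p [0.5074 0.1241 0.2316] q [-0.219  0.296 -0.207  2.266  1.26   0.219 -1.477] F [ 0.1  0.2 -0.7] g 48.7
[[ 0.1194  0.5059  0.8543]
 [-0.9928  0.0537  0.1069]
 [ 0.0082 -0.8609  0.5087]]
tip-centre in u,left,n mm [-7.9  0.3 26.1] jaw in U,L,N [ 0.999  0.006 -0.046] y [-0.046 -0.006 -0.999]
FU,FN -0.3084701821805013 -0.6572861583388575 [-0.09255353  0.48619558  0.00679116]
```

View pics/s9.png

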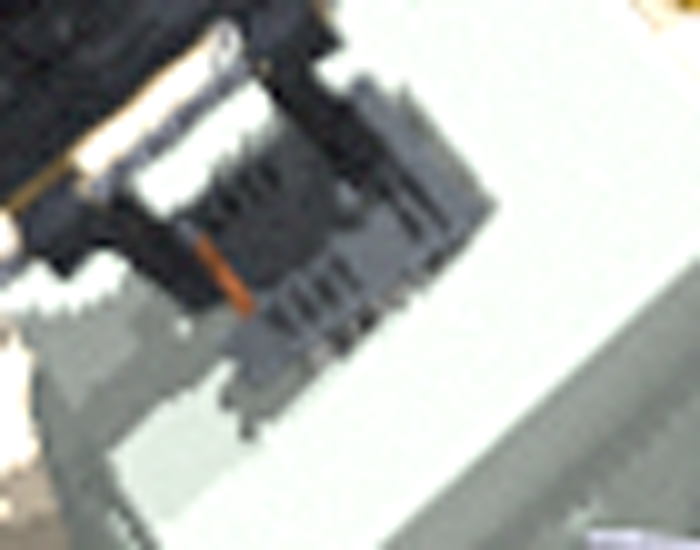

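Call:
play_rows:
  deltas:
    - [[0, -0.02, -0.07, 0, 45], [0, -0.04, -0.05, 0, 45], [0, -0.1, 0, 0, 45], [0, -0.2, 0, 0, 45], [0, -0.3, 0, 0, 45], [0, -0.3, 0, 0, 45], [0, -0.4, 0.1, 0, 45], [0, -0.4, 0.1, 0, 45]]

```text
time: 16.48
tcp_pos: [0.4747, 0.1207, 0.2948]
tcp_rot: [-0.847, 0.741, -1.314]
force: [-0.4, -0.2, -0.5]
grip_width: 0.551
```

```bash
python3 - <<'E'
from h import *
rel()
b=robot.grab_frame('side')[:,:,::-1]
cv2.imwrite('pics/s10.png',cv2.resize(b[110:250,200:340],None,fx=4,fy=4,interpolation=2))
a=robot.grab_frame('top')[:,:,::-1]
cv2.imwrite('pics/t10.png',cv2.resize(a[190:330,220:360],None,fx=4,fy=4,interpolation=2))
E
```

```text
t 16.475 p [0.4747 0.1207 0.2948] q [-0.041  0.127 -0.41   2.275  0.752  0.319 -0.982] F [-0.4 -0.2 -0.5] g 48.5
[[ 0.1192  0.5066  0.8539]
 [-0.9928  0.0539  0.1067]
 [ 0.008  -0.8605  0.5094]]
tip-centre in u,left,n mm [-0.7  0.8 97. ] jaw in U,L,N [ 0.999  0.005 -0.045] y [-0.045 -0.006 -0.999]
```

View pics/s10.png

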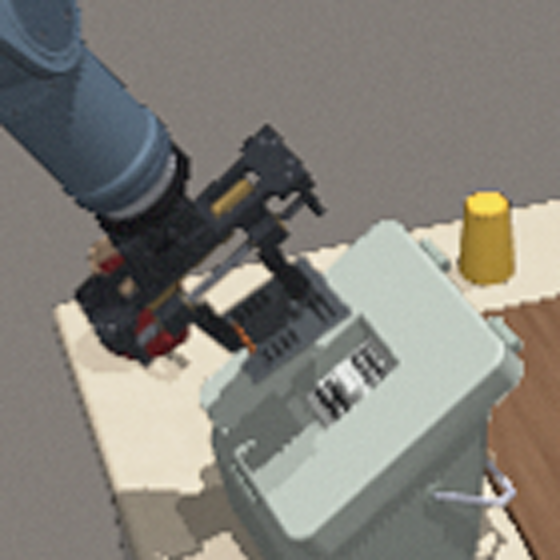

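View pics/t10.png

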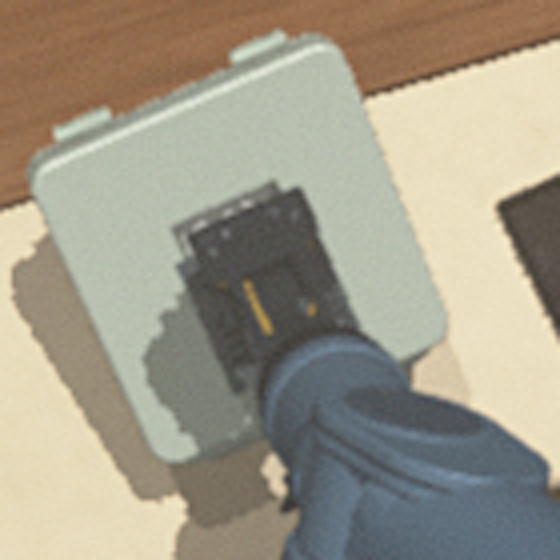

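```bash
python3 -c "
from h import *
print(plane('top',[(411,190),(447,174)],0), plane('side',[(376,333),(395,360)],0))"
```

```text
[[ 0.67235044 -0.28526541  0.        ]
 [ 0.68683154 -0.40311898  0.        ]] [[ 0.67987694 -0.31007453  0.        ]
 [ 0.68979931 -0.4048367   0.        ]]
```

Call:
play_rows:
  deltas:
    - [[0, -0.6, 0.4, 0, 45], [0.5, -0.6, 0.4, 0, 45], [1, 0, 0, 0, 45], [1, 0, 0, 0, 45], [1, 0, 0, 0, 45], [1, 0, 0, 0, 45], [1, 0, 0, 0, 45]]

```text
time: 17.45
tcp_pos: [0.504, -0.0985, 0.353]
tcp_rot: [-0.848, 0.742, -1.315]
force: [-0.3, 0.3, 0.3]
grip_width: 0.546
```

```bash
python3 -c "
from h import *
st()"
```

```text
t 17.45 p [ 0.504  -0.0985  0.353 ] q [ 0.465  0.076 -0.298  2.15  -0.294  0.419  0.533] F [-0.3  0.3  0.3] g 48.1
[[ 0.1183  0.506   0.8544]
 [-0.9929  0.0532  0.1061]
 [ 0.0082 -0.8609  0.5087]]
```

Call:
play_rows:
  deltas:
    - [[1, 0, 0, 0, 45], [1, 0, 0, 0, 45], [1, 0.3, -0.4, 0, 45], [1, 0.4, -0.6, 0, 45], [0.3, 0.5, -0.8, 0, 45], [0, 0.5, -0.8, 0, 45], [0, 0.5, -0.6, 0, 45], [0, 0, 0, 0, 45]]

```text
time: 18.45
tcp_pos: [0.4581, -0.2762, 0.2114]
tcp_rot: [-0.846, 0.748, -1.312]
force: [-0.0, 0.8, -0.7]
grip_width: 0.544
```

```bash
python3 - <<'E'
from h import *
st()
b=robot.grab_frame('side')[:,:,::-1]
cv2.imwrite('pics/s11.png',cv2.resize(b[200:400,200:420],None,fx=3,fy=3,interpolation=2))
E
```

```text
t 18.45 p [ 0.4581 -0.2762  0.2114] q [ 0.987  0.427 -0.427  2.157 -0.757  0.258  1.452] F [-0.   0.8 -0.7] g 48.0
[[ 0.1171  0.5031  0.8563]
 [-0.9931  0.0565  0.1026]
 [ 0.0033 -0.8624  0.5062]]
```

View pics/s11.png

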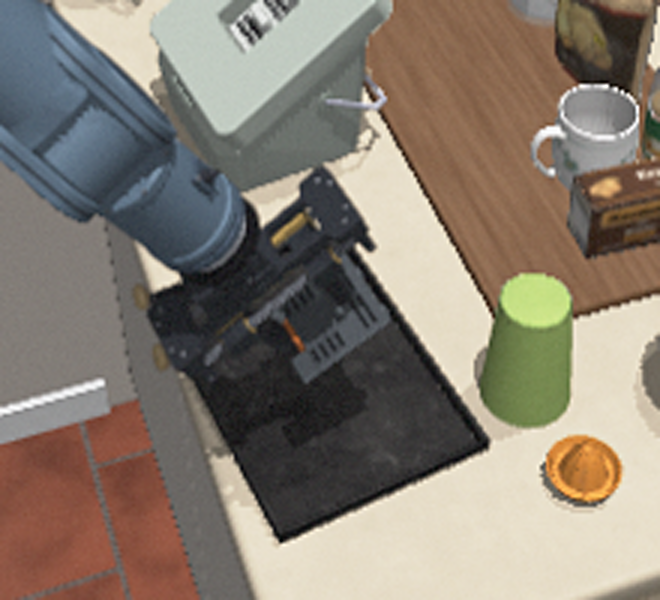

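Call:
play_rows:
  deltas:
    - [[0, 0.43, -0.25, 0, 45], [0, 0.43, -0.25, 0, 45], [0, 0.43, -0.25, 0, 45], [0, 0.43, -0.25, 0, 45], [0, 0, 0, 0, 45]]

```text
time: 19.12
tcp_pos: [0.4638, -0.2832, 0.1413]
tcp_rot: [-0.844, 0.754, -1.307]
force: [0.1, 0.1, -0.7]
grip_width: 0.549
```

```bash
python3 - <<'E'
from h import *
st()
b=robot.grab_frame('side')[:,:,::-1]
cv2.imwrite('pics/s12.png',cv2.resize(b[250:400,220:400],None,fx=4,fy=4,interpolation=2))
E
```

```text
t 19.125 p [ 0.4638 -0.2832  0.1413] q [ 0.911  0.577 -0.334  2.156 -1.306  0.192  2.045] F [ 0.1  0.1 -0.7] g 48.4
[[ 0.1184  0.4998  0.858 ]
 [-0.993   0.0629  0.1004]
 [-0.0038 -0.8638  0.5038]]
```

View pics/s12.png

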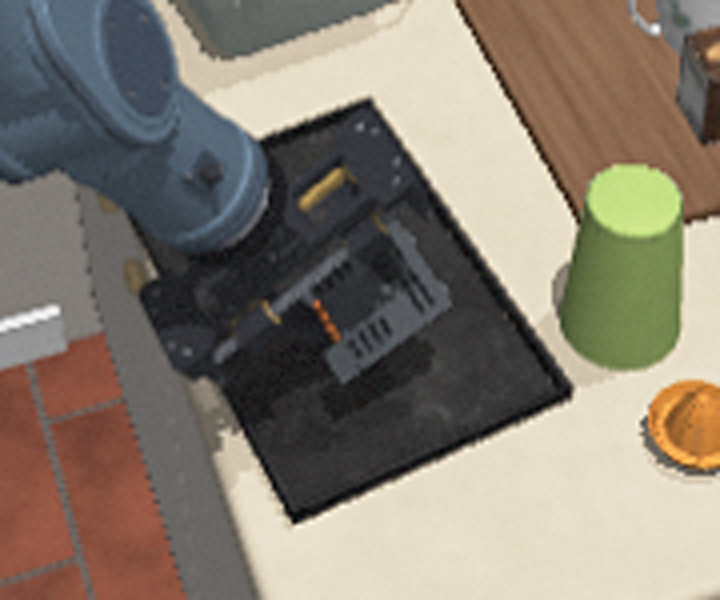

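Call:
play_rows:
  deltas:
    - [[0, 0.43, -0.25, 0, 45], [0, 0.43, -0.25, 0, 45], [0, 0, 0, 0, 45]]

```text
time: 19.55
tcp_pos: [0.4656, -0.2929, 0.1112]
tcp_rot: [-0.85, 0.771, -1.28]
force: [-0.4, 0.2, -0.7]
grip_width: 0.549
```

```bash
python3 - <<'E'
from h import *
st()
b=robot.grab_frame('side')[:,:,::-1]
cv2.imwrite('pics/s13.png',cv2.resize(b[250:400,220:400],None,fx=4,fy=4,interpolation=2))
E
```

```text
t 19.55 p [ 0.4656 -0.2929  0.1112] q [ 0.919  0.651 -0.325  2.122 -1.306  0.192  2.087] F [-0.4  0.2 -0.7] g 48.4
[[ 0.1326  0.4819  0.8661]
 [-0.991   0.083   0.1055]
 [-0.0211 -0.8723  0.4886]]
```

View pics/s13.png

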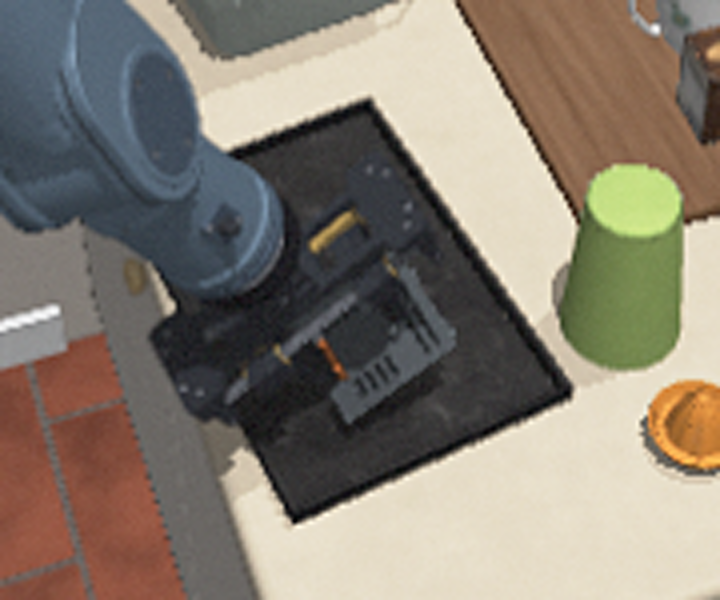

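Call:
play_rows:
  deltas:
    - [[-0.1, 0.35, -0.2, 0, 45], [-0.1, 0.25, -0.15, 0, 45], [0, 0, 0, 0, 45]]

```text
time: 19.98
tcp_pos: [0.4674, -0.2926, 0.0933]
tcp_rot: [-0.852, 0.784, -1.26]
force: [-0.0, 0.5, -0.4]
grip_width: 0.551
```

```bash
python3 - <<'E'
from h import *
st()
b=robot.grab_frame('side')[:,:,::-1]
cv2.imwrite('pics/s14.png',cv2.resize(cv2.convertScaleAbs(b[280:370,250:360],alpha=1.8,beta=0),None,fx=6,fy=6,interpolation=2))
E
```

```text
t 19.975 p [ 0.4674 -0.2926  0.0933] q [ 0.913  0.692 -0.319  2.105 -1.306  0.192  2.102] F [-0.   0.5 -0.4] g 48.5
[[ 0.143   0.469   0.8715]
 [-0.9891  0.0996  0.1087]
 [-0.0358 -0.8775  0.4781]]
```

View pics/s14.png

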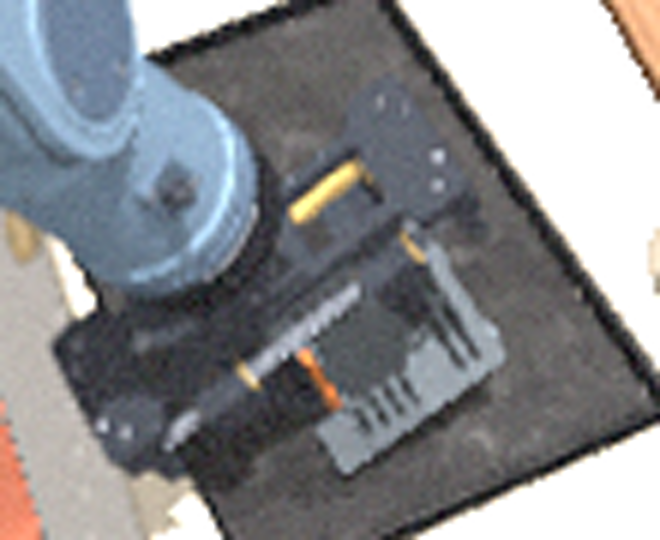

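Call:
play_rows:
  deltas:
    - [[0, 0.1, -0.06, 0, 45], [0, 0.1, -0.06, 0, 45], [0, 0, 0, 0, 45]]

```text
time: 20.4
tcp_pos: [0.4685, -0.2948, 0.0879]
tcp_rot: [-0.851, 0.785, -1.255]
force: [-3.8, 1.1, 10.1]
grip_width: 0.549
```

Call:
play_rows:
  deltas:
    - [[0, -0.02, 0.01, 0, 50], [0, 0, 0, 0, 55], [0, 0, 0, 0, 60], [0, 0, 0, 0, 66], [0, 0, 0, 0, 70]]

```text
time: 21.02
tcp_pos: [0.4673, -0.2951, 0.0874]
tcp_rot: [-0.853, 0.788, -1.255]
force: [0.6, 0.2, -0.3]
grip_width: 0.792
```

```bash
python3 - <<'E'
from h import *
st()
b=robot.grab_frame('side')[:,:,::-1]
cv2.imwrite('pics/s15.png',cv2.resize(cv2.convertScaleAbs(b[280:370,250:360],alpha=1.8,beta=0),None,fx=6,fy=6,interpolation=2))
E
```

```text
t 21.025 p [ 0.4673 -0.2951  0.0874] q [ 0.912  0.706 -0.313  2.097 -1.303  0.195  2.106] F [ 0.6  0.2 -0.3] g 69.8
[[ 0.1446  0.4654  0.8732]
 [-0.9887  0.1029  0.1089]
 [-0.0392 -0.8791  0.475 ]]
```

View pics/s15.png

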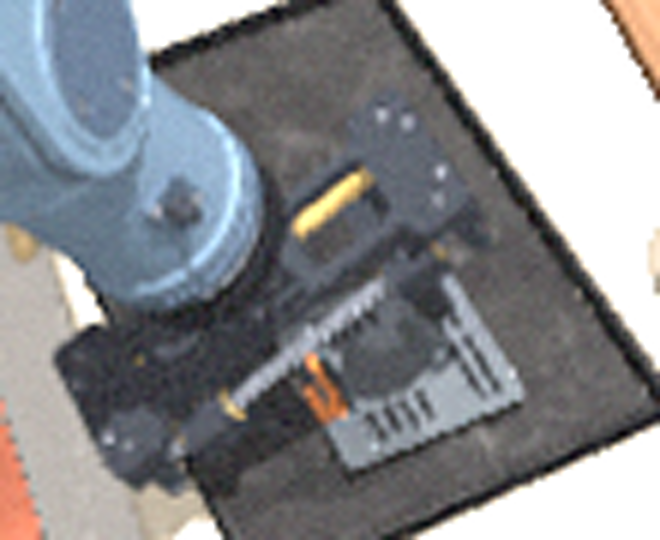

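Call:
play_rows:
  deltas:
    - [[0, -0.22, 0.12, 0, 74], [0, -0.44, 0.24, 0, 76], [0, -0.8, 0.45, 0, 80], [0, -0.85, 0.47, 0, 84], [0, -0.85, 0.47, 0, 88], [0, -0.85, 0.47, 0, 88], [0, -0.85, 0.47, 0, 88], [0, -0.85, 0.47, 0, 88]]

```text
time: 22.08
tcp_pos: [0.4714, -0.3044, 0.3498]
tcp_rot: [-0.853, 0.787, -1.255]
force: [0.0, 0.5, -0.4]
grip_width: 1.001
```

```bash
python3 - <<'E'
from h import *
st()
b=robot.grab_frame('side')[:,:,::-1]
cv2.imwrite('pics/s16.png',b)
a=robot.grab_frame('top')[:,:,::-1]
cv2.imwrite('pics/t16.png',a)
E
```

```text
t 22.075 p [ 0.4714 -0.3044  0.3498] q [ 0.49   0.228  0.206  1.967 -0.666  0.74   1.273] F [ 0.   0.5 -0.4] g 88.1
[[ 0.1451  0.4657  0.873 ]
 [-0.9886  0.1031  0.1093]
 [-0.0391 -0.8789  0.4754]]
```

View pics/s16.png

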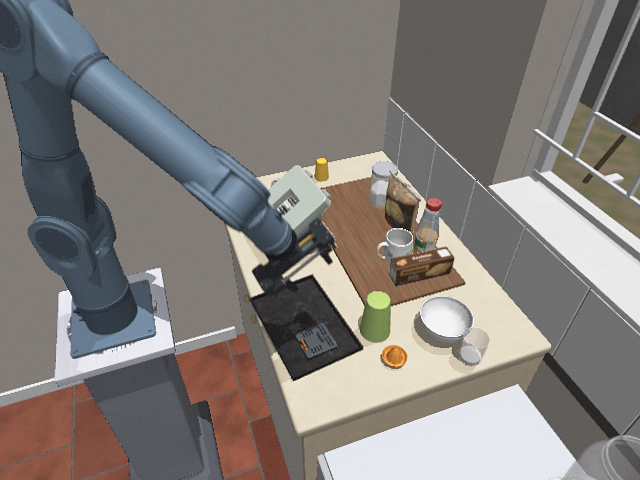

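View pics/t16.png

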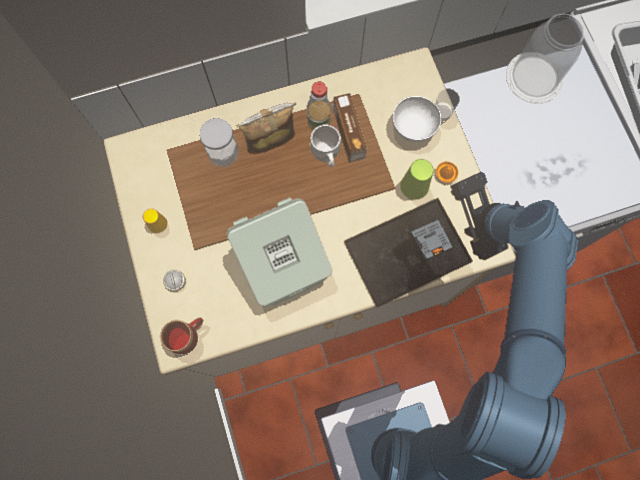

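```bash
python3 - <<'E'
from h import *
a=cv2.imread('pics/s16.png')[175:245,260:335];b=cv2.imread('pics/t16.png')[215:285,245:320]
cv2.imwrite('pics/s17.png',cv2.resize(cv2.convertScaleAbs(a,alpha=.9),None,fx=8,fy=8,interpolation=2))
cv2.imwrite('pics/t17.png',cv2.resize(cv2.convertScaleAbs(b,alpha=.9),None,fx=8,fy=8,interpolation=2))
q=plane('top',[(434,238)],.02);r=plane('side',[(318,341)],.02);print(q,r)
s2=seat+.0035*U+.0024*N
for sd in (seat,s2):
  for n in('side','top'):
    o=(260,175) if n=='side' else (245,215)
    P=np.array([sd+(u*U+l*L+nn*N)/1e3 for u,l,nn in((40,36,0),(40,-36,0),(-40,-36,0),(-40,36,0),(-3,17,-5),(-3,-17,-5))])
    print(n,((proj(n,P)-o)*8).round(0).tolist())
E
```

```text
[[ 0.51292152 -0.29239168  0.02      ]] [[ 0.51541065 -0.2941935   0.02      ]]
side [[237.0, 115.0], [314.0, 215.0], [161.0, 354.0], [89.0, 250.0], [183.0, 220.0], [218.0, 269.0]]
top [[145.0, 259.0], [355.0, 167.0], [446.0, 386.0], [240.0, 478.0], [249.0, 349.0], [347.0, 306.0]]
side [[240.0, 106.0], [318.0, 206.0], [164.0, 345.0], [92.0, 241.0], [186.0, 211.0], [222.0, 260.0]]
top [[142.0, 252.0], [352.0, 159.0], [443.0, 379.0], [237.0, 471.0], [246.0, 342.0], [344.0, 298.0]]
```

View pics/s17.png

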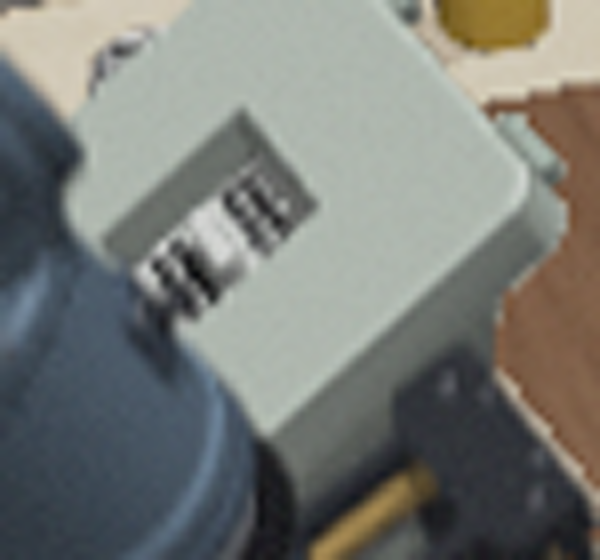

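View pics/t17.png

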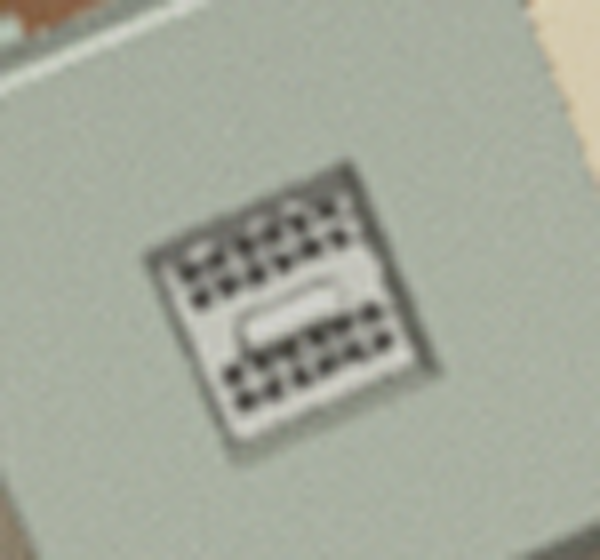

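```bash
sed -i 's/^seat=.*/seat=np.array([.5622,.1299,.1628])/' h.py; python3 -c "
from h import *
togo(-3,0,60)"
```

```text
t 22.175 p [ 0.473  -0.306   0.3531] q [ 0.49   0.226  0.207  1.963 -0.667  0.739  1.274] F [ 0.  -0.1  0.5] g 87.9
[[ 0.1448  0.4715  0.8699]
 [-0.9889  0.099   0.111 ]
 [-0.0338 -0.8763  0.4806]]
tip-centre in u,left,n mm [ -17.8 -419.6  172.1] jaw in U,L,N [ 0.997  0.008 -0.079] y [-0.079  0.043 -0.996]
to go units [-10.357   3.21    0.671]
```

Call:
play_rows:
  deltas:
    - [[-1, 0, 0, 0, 88], [-1, 0, 0, 0, 88], [-1, 0, 0, 0, 88], [-1, 0, 0, 0, 88], [-1, 0, 0, 0, 70], [-1, 0, 0, 0, 50], [-1, 0, 0, 0, 40], [-1, 0, 0, 0, 26]]

```text
time: 23.18
tcp_pos: [0.4244, 0.013, 0.3603]
tcp_rot: [-0.853, 0.787, -1.255]
force: [0.8, -0.4, 0.9]
grip_width: 0.572
```

Call:
play_rows:
  deltas:
    - [[-1, 0.5, 0.1, 0, 26], [-0.8, 0.5, 0.2, 0, 26], [-0.4, 0.6, 0.2, 0, 26], [-0.2, 0.6, 0.2, 0, 26], [0, 0.6, 0, 0, 26], [0, 0, 0, 0, 26]]

```text
time: 23.92
tcp_pos: [0.4869, 0.1212, 0.2776]
tcp_rot: [-0.857, 0.789, -1.253]
force: [-0.1, -1.0, -0.1]
grip_width: 0.294
```

```bash
python3 -c "
from h import *
togo(-3,0,20)"
```

```text
t 23.925 p [0.4869 0.1212 0.2776] q [-0.022  0.184 -0.38   2.245  0.555  0.275 -0.744] F [-0.1 -1.  -0.1] g 25.9
[[ 0.146   0.4619  0.8748]
 [-0.9885  0.1028  0.1107]
 [-0.0388 -0.8809  0.4716]]
tip-centre in u,left,n mm [-6.2  3.2 73.9] jaw in U,L,N [ 0.996  0.007 -0.089] y [-0.089  0.048 -0.995]
to go units [0.146 1.329 0.199]
```

Call:
play_rows:
  deltas:
    - [[0.1, 0.4, 0.07, 0, 26], [0.05, 0.4, 0.07, 0, 26], [0, 0.3, 0.06, 0, 26], [0, 0.2, 0, 0, 26], [0, 0, 0, 0, 26]]

```text
time: 24.55
tcp_pos: [0.5197, 0.1212, 0.2378]
tcp_rot: [-0.853, 0.787, -1.255]
force: [0.1, -0.2, 0.1]
grip_width: 0.295
```

```bash
python3 -c "
from h import *
togo(-3,0,5)
b=robot.grab_frame('side')[:,:,::-1]
cv2.imwrite('pics/s18.png',cv2.resize(b[140:240,230:340],None,fx=6,fy=6,interpolation=2))"
```

```text
t 24.55 p [0.5197 0.1212 0.2378] q [-0.092  0.306 -0.287  2.214  0.821  0.2   -0.984] F [ 0.1 -0.2  0.1] g 26.0
[[ 0.145   0.4657  0.873 ]
 [-0.9887  0.1027  0.1094]
 [-0.0387 -0.879   0.4753]]
tip-centre in u,left,n mm [-0.5 -0.7 22.7] jaw in U,L,N [ 0.996  0.006 -0.085] y [-0.085  0.047 -0.995]
to go units [ 0.004  0.447 -0.024]
```

View pics/s18.png

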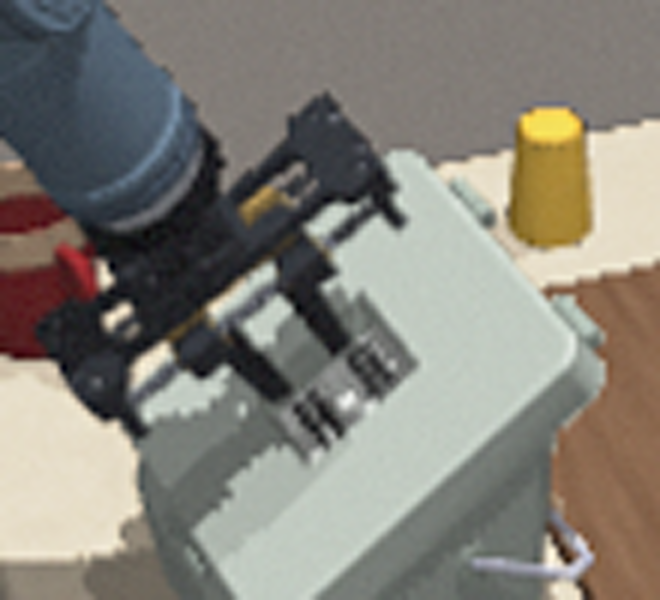

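Call:
play_rows:
  deltas:
    - [[0, 0.2, -0.02, 0, 26], [0, 0.2, -0.01, 0, 26], [0, 0, 0, 0, 26]]

```text
time: 24.98
tcp_pos: [0.5263, 0.1227, 0.2233]
tcp_rot: [-0.853, 0.787, -1.256]
force: [-0.3, -0.1, 0.0]
grip_width: 0.297
```

```bash
python3 -c "
from h import *
togo(-3,0,-15)"
```

```text
t 24.975 p [0.5263 0.1227 0.2233] q [-0.059  0.349 -0.326  2.206  1.02   0.198 -1.172] F [-0.3 -0.1  0. ] g 26.2
[[ 0.1449  0.4661  0.8728]
 [-0.9887  0.1028  0.1093]
 [-0.0388 -0.8787  0.4757]]
tip-centre in u,left,n mm [-2.8  0.1  6.9] jaw in U,L,N [ 0.996  0.006 -0.084] y [-0.084  0.047 -0.995]
to go units [0.029 0.545 0.041]
```

Call:
play_rows:
  deltas:
    - [[0.01, 0.15, 0.01, 0, 26], [0.01, 0.15, 0.015, 0, 26], [0.01, 0.12, 0.01, 0, 26], [0, 0, 0, 0, 26]]

```text
time: 25.48
tcp_pos: [0.5357, 0.1235, 0.2093]
tcp_rot: [-0.852, 0.786, -1.256]
force: [-0.6, -0.1, 0.0]
grip_width: 0.296
```

```bash
python3 -c "
from h import *
togo(-3,0,-15)"
```

```text
t 25.475 p [0.5357 0.1235 0.2093] q [-0.044  0.393 -0.342  2.191  1.179  0.197 -1.318] F [-0.6 -0.1  0. ] g 26.1
[[ 0.1448  0.4665  0.8726]
 [-0.9887  0.1027  0.1092]
 [-0.0387 -0.8785  0.4761]]
tip-centre in u,left,n mm [-2.5 -0.3 -9.9] jaw in U,L,N [ 0.996  0.006 -0.084] y [-0.084  0.047 -0.995]
to go units [-0.     0.127 -0.001]
```

Call:
play_rows:
  deltas:
    - [[0, 0.1, 0, 0, 26], [0, 0.02, 0, 0, 26], [0, 0, 0, 0, 20], [0, 0, 0, 0, 15], [0, 0, 0, 0, 10], [0, 0, 0, 0, 7], [0, 0, 0, 0, 5]]
  force: 25

```text
time: 26.35
tcp_pos: [0.5402, 0.1245, 0.2064]
tcp_rot: [-0.849, 0.784, -1.257]
force: [6.7, 0.2, 0.1]
grip_width: 0.112
```

```bash
python3 -c "
from h import *
rel()"
```

```text
t 26.35 p [0.5402 0.1245 0.2064] q [-0.043  0.406 -0.343  2.184  1.228  0.197 -1.364] F [6.7 0.2 0.1] g 9.9
[[ 0.1448  0.4698  0.8708]
 [-0.9887  0.1037  0.1085]
 [-0.0393 -0.8766  0.4795]]
tip-centre in u,left,n mm [ -0.1   0.2 -14.9] jaw in U,L,N [ 0.997  0.005 -0.08 ] y [-0.08   0.048 -0.996]
```

Call:
play_rows:
  deltas:
    - [[0, -0.05, 0.05, 0, 5], [0, -0.1, 0, 0, 5], [0, -0.1, 0, 0, 5], [0, 0, 0, 0, 5]]

```text
time: 26.85
tcp_pos: [0.5353, 0.1234, 0.215]
tcp_rot: [-0.851, 0.786, -1.256]
force: [3.6, 0.6, 1.4]
grip_width: 0.109
```

```bash
python3 -c "
from h import *
rel()"
```

```text
t 26.85 p [0.5353 0.1234 0.215 ] q [ 1.000e-03  3.880e-01 -3.940e-01  2.187e+00  1.150e+00  2.180e-01
 -1.284e+00] F [3.6 0.6 1.4] g 9.6
[[ 0.1451  0.4671  0.8722]
 [-0.9886  0.1034  0.1091]
 [-0.0393 -0.8781  0.4768]]
tip-centre in u,left,n mm [ 0.3 -0.2 -4.9] jaw in U,L,N [ 0.997  0.006 -0.083] y [-0.083  0.048 -0.995]
```

Call:
play_rows:
  deltas:
    - [[0, -0.12, 0.01, 0, 5], [0, -0.15, 0, 0, 5], [0, -0.15, -0.01, 0, 5], [0, -0.15, -0.01, 0, 5], [0, -0.2, -0.02, 0, 5], [0, -0.2, -0.02, 0, 5], [0, -0.3, -0.02, 0, 5]]

```text
time: 27.72
tcp_pos: [0.5079, 0.1176, 0.2575]
tcp_rot: [-0.854, 0.787, -1.255]
force: [-0.2, 0.1, -0.2]
grip_width: 0.113
```

```bash
python3 -c "
from h import *
rel()
b=robot.grab_frame('side')[:,:,::-1]
cv2.imwrite('pics/s19.png',cv2.resize(b[140:240,230:340],None,fx=6,fy=6,interpolation=2))"
```

```text
t 27.725 p [0.5079 0.1176 0.2575] q [ 0.18   0.286 -0.592  2.212  0.876  0.291 -1.015] F [-0.2  0.1 -0.2] g 10.0
[[ 0.1451  0.4647  0.8735]
 [-0.9887  0.1024  0.1098]
 [-0.0384 -0.8795  0.4743]]
tip-centre in u,left,n mm [ 0.1 -2.9 45.9] jaw in U,L,N [ 0.996  0.006 -0.086] y [-0.086  0.047 -0.995]
```

View pics/s19.png

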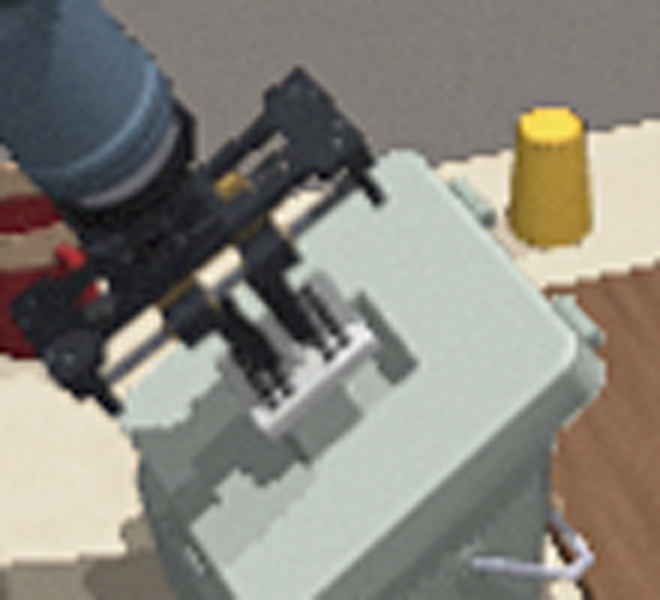

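Call:
play_rows:
  deltas:
    - [[0, -0.6, 0.1, 0, 5], [0, -0.8, 0.2, 0, 5], [0.5, -0.4, 0.2, 0, 5], [1, 0, 0, 0, 5], [1, 0, 0, 0, 5], [1, 0, 0, 0, 5], [1, 0, 0, 0, 5], [1, 0, 0, 0, 5]]

```text
time: 28.78
tcp_pos: [0.5242, -0.1062, 0.3216]
tcp_rot: [-0.853, 0.787, -1.255]
force: [0.8, 0.4, -0.9]
grip_width: 0.113
```

```bash
python3 -c "
from h import *
st()"
```

```text
t 28.775 p [ 0.5242 -0.1062  0.3216] q [ 1.071  0.303 -0.981  2.077  0.165  0.429  0.173] F [ 0.8  0.4 -0.9] g 10.0
[[ 0.1449  0.4653  0.8732]
 [-0.9887  0.1029  0.1092]
 [-0.039  -0.8791  0.475 ]]
```

Call:
play_rows:
  deltas:
    - [[1, 0, 0, 0, 5], [0.5, 0.2, -0.4, 0, 5], [0, 0.5, -0.6, 0, 5], [0, 0.6, -0.7, 0, 5], [0, 0.6, -0.7, 0, 5], [0, 0.6, -0.6, 0, 5], [0, 0.6, -0.5, 0, 5], [0, 0, 0, 0, 5]]

```text
time: 29.78
tcp_pos: [0.4732, -0.1687, 0.1717]
tcp_rot: [-0.867, 0.798, -1.253]
force: [0.1, 0.3, -1.0]
grip_width: 0.114
```

```bash
python3 - <<'E'
from h import *
st()
b=robot.grab_frame('side')[:,:,::-1]
cv2.imwrite('pics/s20.png',cv2.resize(b[250:400,220:400],None,fx=4,fy=4,interpolation=2))
E
```

```text
t 29.775 p [ 0.4732 -0.1687  0.1717] q [ 1.127  0.596 -0.885  2.23   1.061  0.193 -0.454] F [ 0.1  0.3 -1. ] g 10.0
[[ 0.1436  0.4519  0.8804]
 [-0.9889  0.0989  0.1106]
 [-0.0371 -0.8866  0.4611]]
```

View pics/s20.png

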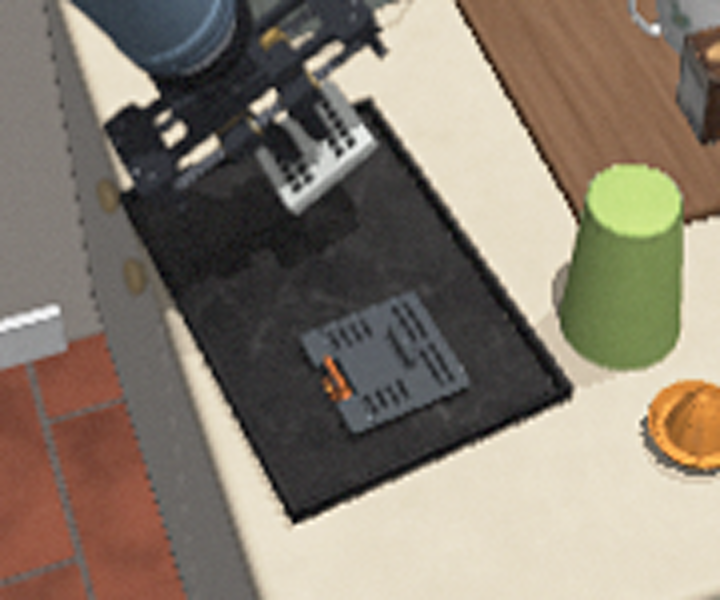

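Call:
play_rows:
  deltas:
    - [[0, 0.44, -0.25, 0, 5], [0, 0.44, -0.25, 0, 5], [0, 0.44, -0.25, 0, 5], [0, 0.44, -0.25, 0, 5], [0, 0, 0, 0, 5]]

```text
time: 30.45
tcp_pos: [0.4723, -0.167, 0.0933]
tcp_rot: [-0.865, 0.796, -1.255]
force: [-0.2, -0.2, -1.0]
grip_width: 0.11
```

```bash
python3 - <<'E'
from h import *
st()
E
```

```text
t 30.45 p [ 0.4723 -0.167   0.0933] q [ 1.135  0.841 -0.905  2.243  1.902  0.316 -1.17 ] F [-0.2 -0.2 -1. ] g 9.7
[[ 0.1422  0.4546  0.8793]
 [-0.9892  0.0975  0.1096]
 [-0.0359 -0.8853  0.4636]]
```

Call:
play_rows:
  deltas:
    - [[0, 0.09, -0.05, 0, 5], [0, 0, 0, 0, 5]]

```text
time: 30.7
tcp_pos: [0.4738, -0.1668, 0.0914]
tcp_rot: [-0.865, 0.79, -1.256]
force: [2.2, 0.3, 11.7]
grip_width: 0.113
```

```bash
python3 - <<'E'
from h import *
st()
b=robot.grab_frame('side')[:,:,::-1]
cv2.imwrite('pics/s21.png',cv2.resize(b[250:370,220:380],None,fx=5,fy=5,interpolation=2))
E
```

```text
t 30.7 p [ 0.4738 -0.1668  0.0914] q [ 1.138  0.853 -0.912  2.242  1.923  0.327 -1.181] F [ 2.2  0.3 11.7] g 10.0
[[ 0.1443  0.4583  0.877 ]
 [-0.989   0.0963  0.1124]
 [-0.033  -0.8836  0.4671]]
```

View pics/s21.png

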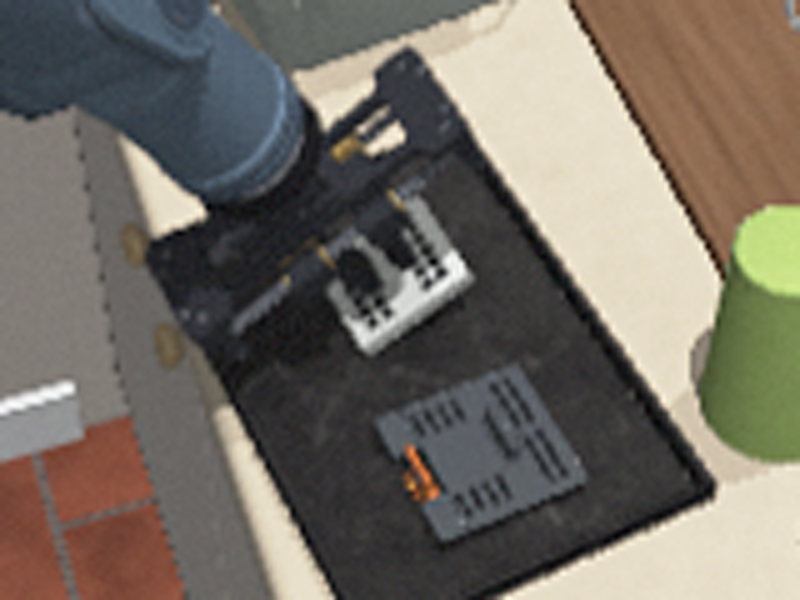

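Call:
play_rows:
  deltas:
    - [[0, -0.04, 0.02, 0, 8], [0, 0, 0, 0, 14], [0, 0, 0, 0, 22], [0, 0, 0, 0, 32], [0, 0, 0, 0, 40]]

```text
time: 31.38
tcp_pos: [0.4709, -0.1667, 0.0907]
tcp_rot: [-0.867, 0.796, -1.255]
force: [-0.0, 0.2, -0.1]
grip_width: 0.443
```

```bash
python3 - <<'E'
from h import *
st()
b=robot.grab_frame('side')[:,:,::-1]
cv2.imwrite('pics/s22.png',cv2.resize(b[250:370,220:380],None,fx=5,fy=5,interpolation=2))
E
```

```text
t 31.375 p [ 0.4709 -0.1667  0.0907] q [ 1.137  0.849 -0.907  2.245  1.918  0.323 -1.181] F [-0.   0.2 -0.1] g 39.0
[[ 0.1429  0.4537  0.8796]
 [-0.9891  0.097   0.1107]
 [-0.0352 -0.8858  0.4627]]
```

View pics/s22.png

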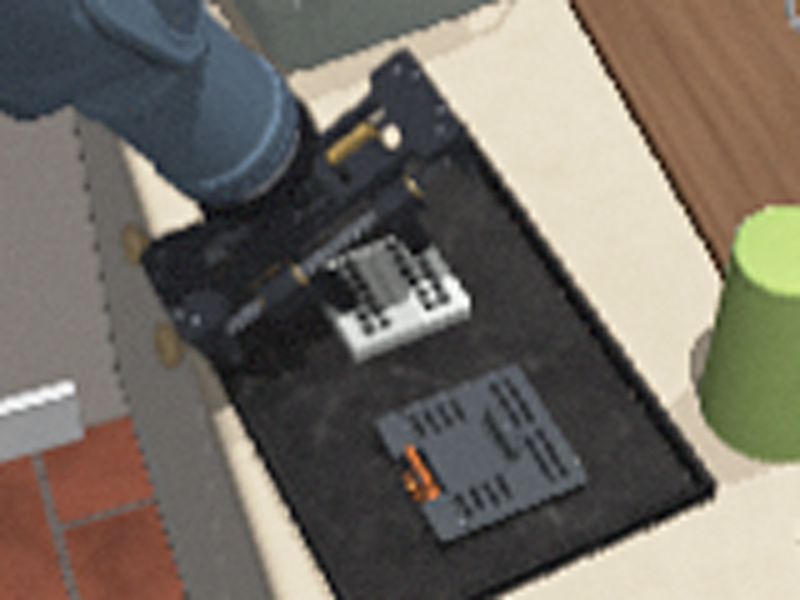

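Flat on the tray beside the cover. I'll retract straight up and check.

Call:
play_rows:
  deltas:
    - [[0, -0.22, 0.12, 0, 44], [0, -0.44, 0.23, 0, 50], [0, -0.85, 0.45, 0, 60], [0, -0.88, 0.46, 0, 60], [0, -0.88, 0.46, 0, 60], [0, -0.88, 0.46, 0, 60], [0, -0.88, 0.46, 0, 60], [0, 0, 0, 0, 60]]

```text
time: 32.42
tcp_pos: [0.4729, -0.1768, 0.286]
tcp_rot: [-0.874, 0.796, -1.264]
force: [-0.1, -0.6, -0.7]
grip_width: 0.683
```

```bash
python3 - <<'E'
from h import *
st()
b=robot.grab_frame('side')[:,:,::-1]
cv2.imwrite('pics/s23.png',cv2.resize(b[150:400,200:420],None,fx=2.4,fy=2.4,interpolation=2))
a=robot.grab_frame('top')[:,:,::-1]
cv2.imwrite('pics/t23.png',cv2.resize(a[120:360,140:480],None,fx=2.3,fy=2.3,interpolation=2))
E
```

```text
t 32.425 p [ 0.4729 -0.1768  0.286 ] q [ 1.453  0.484 -1.266  2.141  0.547  0.455  0.008] F [-0.1 -0.6 -0.7] g 60.2
[[ 0.1362  0.4521  0.8815]
 [-0.9903  0.086   0.1089]
 [-0.0266 -0.8878  0.4594]]
```

View pics/s23.png

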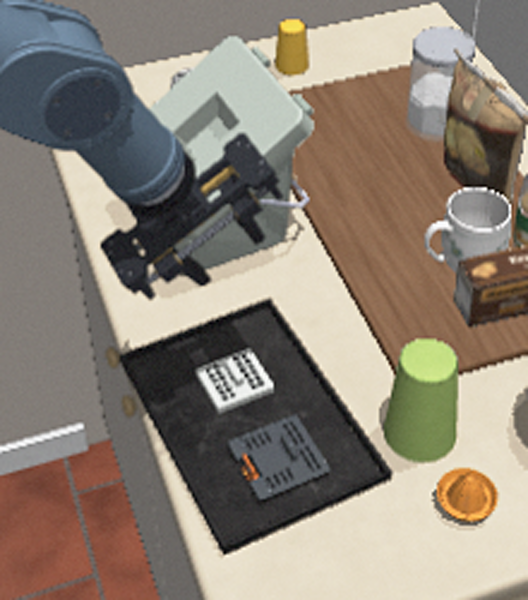

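View pics/t23.png

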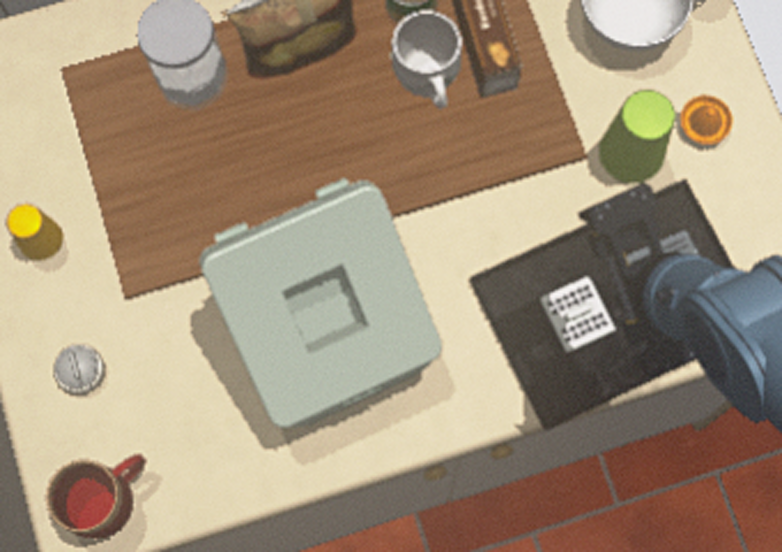

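```bash
python3 - <<'E'
from h import *
q=plane('side',[(250.4,297.9),(312.9,275.4),(362.5,347.9),(293.3,379.6)],.016)
c=q.mean(0);ex=(q[2]+q[3]-q[0]-q[1]);ex/=np.linalg.norm(ex);ey=np.cross([0,0,1],ex)
print(c,[round(float(np.linalg.norm(q[i]-q[i-1])),3) for i in range(4)])
for n,p in(("cart",plane('side',[(298.3,308.3)],.02)[0]),("cartT",plane('top',[(140+578/2.3,120+314/2.3)],.018)[0]),("cover",plane('side',[(316.3,341.7)],.02)[0])):
    print(n,p.round(3),((p-c)@ex).round(3),((p-c)@ey).round(3))
E
```

```text
[ 0.50110605 -0.21838765  0.016     ] [0.299, 0.203, 0.294, 0.203]
cart [ 0.501 -0.17   0.02 ] -0.048 0.006
cartT [ 0.5   -0.161  0.018] -0.058 0.006
cover [ 0.51  -0.295  0.02 ] 0.077 -0.0
```

Cover sits at (77, 0) mm and the cartridge at about (-50, 6) mm in the tray, both well inside the limits, so I'll hand in.

```bash
python3 -c "
from rig import robot
print(robot.finish_job())"
```

```text
the job is handed in; nothing more can be done
None
```

I took the cover off with the snap tab held in and laid it outside up on the tray. I then pulled the cartridge out and set it down beside the cover. I handed the job in at about 32.5 s on the robot's clock; no verdict was reported.

- **Tool tilt:** Rows can only turn the tool about its own axis. I tilted it about 0.55 rad to match the lid slope by driving the arm up against a joint limit.
- **Cover:** The fingers squeezed the rib and tab to about 48.7 mm, which is the fully-in width. The opening stayed at 48–49 mm until the cover rested on the tray. I swung the cover out by roughly 0.2 rad, estimated from the pictures, then drew it off the lugs and lifted it.
- **Setting down:** Both parts went down with their lower edge touching the tray floor at 10–12 N. I then released them, still tilted, to fall flat.
- **Last checks:** In tray coordinates the cover is at about (77, 0) mm. The cartridge is at about (-48, 6) mm from the side view and (-58, 6) mm from the top view, a 10 mm disagreement. Both are well inside the limits, and both look flat and outside up in the last pictures. I did not measure their tilt or height.
- **Other items:** The mug, timer, beaker and squeezer look unmoved, though I did not measure them again. The gripper is clear of everything.

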